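Pull out the equipment tray and stack the station cases

ROBOT

A 7-joint arm with a two-finger parallel gripper is mounted at the origin on the work surface. World frame = base frame: x ahead of the robot, y to its left, z up, the work surface at z = 0. Lengths are in m, angles in degrees, forces in N, time in s.
With the tool pointing down it reaches from about 0.425 to 0.95 m from the base axis. Payload 16.7 kg.
Tool frame: the origin (TCP) lies between the finger pads; the fingertips stand 25 mm ahead of it and the grasp point (between the pads) lies 6 mm ahead of it; x points along the fingers, z is the direction in which the jaws open and shut, and the axes are right-handed (so a half turn about x gives the same grasp; the last joint's range is limited). The gripper opens to 94 mm and grips with 3 to 60 N. Pads are 16 mm wide; open, the fingers measure 119 mm over their backs; the gripper's body (75 mm by 177 mm) begins 78 mm behind the grasp point.
Start: joints at [67.466, 24.414, 4.234, 92.017, -1.954, 63.644, -3.845], TCP at [0.163, -0.655, 0.23] pointing down, gripper open.
Joint ranges: [-163.25, 163.25], [-28.42, 122.38], [-70.27, 78.77], [12.13, 141.07], [-58.53, 238.53], [9.26, 117.41], [-156.51, 156.51]. Speed limits (degrees/s): [108.29, 108.29, 136.94, 136.94, 172.46, 172.46, 172.46].

INTERFACE

Orientations are given as a 3x3 rotation matrix whose columns are the frame's x, y, z axes.
In Python, from rig import robot, vision, order gives the robot as it stands.
- The arm moves only by the shell command python3 -m pendant 'ROWS' [OPENING] [FORCE]. ROWS is JSON, a list that holds one entry, the list of rows, each a list of 6 numbers: the shift along the tool's x, y, z as a fraction of full scale, then the turn, a rotation vector about the tool's x, y, z as a fraction of full scale. In form: [[[x, y, z, ax, ay, az], ...]]. A call has 1 to 8 rows; each row shifts and turns the commanded pose from where the row before left it, along the tool's axes as they then stand; what a row does not reach is not made up. Full scale, the value 1, is 0.2 m for a shift and 90 degrees for a turn. A row lasts 1/8 s, in which the tool goes at most 62.5 mm and 10.7 degrees, less where a joint would pass 70% of its speed; a pose out of reach is approached as far as the arm can. A call with a number of a shift or a turn outside -1 to 1 is refused whole. A call with a gripper value outside its range is refused whole. OPENING is the closure in counts, from 0 (fully open) to 255 (shut), set as the call begins (- or left out, the last holds). The fingers move at their own pace and stop on an object; FORCE is the grip in N (left out, the last holds). Time passes only in rows, so rows that do not move let the fingers close. It gives the time, the measured TCP pose, the force and the opening at its end, in the units of the state.
- robot.sense(): the state, without advancing time (a new reading comes with each control period).
- vision.capture(name): name is "scene" or "top" or "wrist"; returns the picture (384x512x3 uint8, red, green, blue); there is no depth.
- vision.camera_params(name): a dict with "vertical_fov" (degrees; the focal length in pixels is half the picture's height over the tangent of half this angle, whatever the lens; pixels are square), "cx", "cy" (the principal point, pixels), "xyz" and "attitude" of the camera in the world; the wrist camera has in their place "T_tool_cam" (4x4, takes a point from camera to tool coordinates, whose origin is the TCP and whose axes are the tool frame's). Camera axes: x right, y up, looking along -z (the intrinsics and any distortion apply to the point x, -y, -z); pixel columns grow to the right and rows downward; lengths in m; the calibration is good to about 2 mm. The wrist camera is an equidistant fisheye: a pixel r from the principal point sees the ray r / f radians off the axis. A picture is of the moment at which its call begins: read the wrist's pose just before it. camera_params takes no time and is no camera call.
- order.job_done(): hands the job in, once; it reports no verdict.
Trained networks look in the newest picture that a camera, given by its name, has taken for a name from the list of things; names that differ only in an ending like _2 or _b are one class to them, and where a whole thing is asked for, a point or a joint stands for the part that bears it (a point fixed in the world has none). Each returns a list of dicts, best first, with "score" (0 to 1); they miss things now and then, are a little off and sometimes report something else, mostly with a low value. They report only what shows in the picture. A call takes as long as a camera call. They do not tell look-alikes from the thing itself.
- vision.find_in(camera, name): "rect" ([left, top, width, height] in pixels, round what is visible of it).
- vision.silhouettes(camera, name): "region" (384x512 bool, what is visible of it) and "rect" ([left, top, width, height] in pixels, round what is visible of it).
- vision.pinpoint(camera, name): "point" ([column, row] in pixels: a listed point, or the origin of a listed thing).
The state is a dict: "t": time; "joint_positions": joint angles; "qvel": joint speeds; "joint_efforts": joint torques, N m; "tcp_pos": TCP position; "orientation": TCP orientation; "contact_force": force on the tool from outside, world axes, zero at the start; "torque": the same for the moment, N m; "width": finger opening in m.
Only numpy, scipy, OpenCV 4.12 (cv2) and the standard library are available. Lean on these libraries where they do the work, as an engineer would, in place of code of your own. Each camera call takes 0.05 s, during which the arm holds its last target.

TASK

With the wooden-handled hook in the finger hole, first pull the closed tray all the way out to its stop, then lay the hook aside, clear of the tray and the cases. Next stack the long metal case from the desk on the power unit, then the short one from the tray on the long one: each centred and square on the one below (either way round), set down gently. Leave the tray out and the other things on the desk alone.

Things in the scene. Friction and masses are not known exactly. Their poses are not given: they have to be found in the camera images.
- power_unit_top (a point): Centre of the flat top of the power unit: a heavy painted-grey metal box fixed to the desk, 170 (x) by 100 (y) by 55 mm high, so this point is 55 mm above the desk. Site x runs along its long side; its dark panel with a knob and a meter is on the -x end.
- case_long: The long closed case as a whole (origin at the centre of its underside, axes as the next entry).
- case_long_mid (a point): Centre (half-way up) of the long closed bare-metal case, 150 (x) by 62 (y) by 50 mm high, about 0.4 kg, loose, lying flat on the desk. x runs along its long side, z up; small controls only on the -x end, connectors on the +x end, each standing out 6 mm.
- case_short: The short closed case as a whole (origin at the centre of its underside, axes as the next entry).
- case_short_mid (a point): Centre (half-way up) of the short closed bare-metal case, 100 (x) by 56 (y) by 45 mm high, about 0.25 kg, loose. It lies on the floor of the tray, roughly along the tray, hidden inside the drawer unit until the tray is out. x runs along its long side, z up.
- drawer_unit: Fixed grey drawer unit, 170 deep (x), 142 wide (y), 75 mm high with 9 mm of papers on top; origin on the desk under the middle of its open front, +x runs into the unit, so the tray slides out along -x, towards the robot.
- tray (a joint): How far the tray is out (m): 0 closed, 0.135 at its stop. About 1.5 N of friction; it stays where it is left. Tray of bare steel, 138 long, 122 wide outside, floor 16 mm above the desk, walls 4 mm thick with the top 32 mm above the desk.
- tray_hole (a point): Centre of the finger hole, at the top surface of the tray's steel tongue, 30 mm above the desk. Vertical round hole 36 mm across through the tongue, which is a flat plate 60 (x) by 64 (y) by 5 mm thick that stands out in front of the tray; nothing is under it but the desk. The hole's centre is 30 mm in front of the tray's front wall. Axes as the drawer unit: x points into the unit.
- hook: The hook as a whole; origin at the centre of the underside of the wooden handle, x along the handle towards the prong, z up.
- hook_mid (a point): Centre of the hook's dark wooden handle, 110 (x) by 20 (y) by 24 mm high. It lies level across the top of its rest, with the prong end towards the far side of the desk. The hook weighs about 0.1 kg and balances near this point. Grip it across y.
- hook_tip (a point): Lower end of the hook's steel prong, a round rod 8 mm thick that runs out from the +x end of the handle and bends straight down: the prong stands 80 mm in +x from the handle's centre and its end is 57 mm below the handle's centre (45 mm below the handle's underside).
- hook_rest: Fixed wooden block on which the hook lies at the start, 70 (x) by 34 (y) by 55 mm high, origin at the centre of its underside.
- mug: Bystander: white mug, 76 mm across, 85 mm high, origin under its centre. Leave alone.
- morse_key: Bystander: brass key on a dark wooden base 90 by 60 mm, 40 mm high, origin under its centre. Leave alone.
- test_meter: Bystander: grey hand-held meter lying flat, 140 by 70 by 40 mm, origin under its centre. Leave alone.
- spray_can: Bystander: bare metal can, 56 mm across, 140 mm high, origin under its centre. Leave alone.
- jar: Bystander: glass jar with a metal cap, 64 mm across, 80 mm high, origin under its centre. Leave alone.
There are look-alikes about, which are no part of the job. Leave any red or turquoise look-alike of the hook_rest alone. What is shaped like the hook but pink or red is not meant.

How it is judged (in metres and radians):
On the way, in this order (a step that is already met when the one before it is completed fails the run):
1. the tray is pulled out to its stop with the hook's prong in the finger hole (value of joint tray above 0.122 m and horizontal distance between hook_tip and tray_hole below 0.022 m and z of hook_tip in the frame of tray_hole below -0.002 m), for 0.1 s.
2. the hook is laid aside, clear of the tray (horizontal distance between each of hook_tip, hook_mid and tray_hole above 0.05 m and linear speed of hook below 0.02 m/s and contact force between the fingers and hook below 0.1 N), for 0.1 s.
3. the long case sits squarely on the power unit and is let go (horizontal distance between case_long_mid and power_unit_top below 0.012 m and z of case_long_mid in the frame of power_unit_top between 0.019 and 0.031 m and angle between the x axis of case_long_mid and the x axis of power_unit_top, either way round below 0.12 rad and angle between case_long_mid's own z axis and vertical below 0.06 rad and contact force between the fingers and case_long below 0.1 N and linear speed of case_long below 0.02 m/s), for 0.2 s.
At the end, for the whole second after the job is handed in: Long case flat on the power unit, short case flat on the long case: each centred within 12 mm on the one below, parallel within 0.12 rad, level, at rest. Tray at least 90 mm out. Hook at rest, prong end and handle centre over 50 mm (level) from the finger hole, touching neither case (horizontal distance between case_long_mid and power_unit_top below 0.012 m and z of case_long_mid in the frame of power_unit_top between 0.019 and 0.031 m and angle between the x axis of case_long_mid and the x axis of power_unit_top, either way round below 0.12 rad and angle between each of case_long_mid, case_short_mid's own z axis and vertical below 0.06 rad and horizontal distance between case_short_mid and case_long_mid below 0.012 m and z of case_short_mid in the frame of case_long_mid between 0.0415 and 0.0535 m and angle between the x axis of case_short_mid and the x axis of case_long_mid, either way round below 0.12 rad and linear speed of each of case_long, case_short, hook below 0.02 m/s and value of joint tray above 0.09 m and horizontal distance between each of hook_tip, hook_mid and tray_hole above 0.05 m and contact force between hook and case_long below 0.05 N and contact force between hook and case_short below 0.05 N).
It fails at once if a bystander (mug, key, meter, can, jar) is moved by more than 30 mm (distance of any of mug, morse_key, test_meter, spray_can, jar from where it was at the start of the episode above 0.03 m).
It fails at once if a case is dropped (it moves faster than 0.6 m/s while the fingers do not hold it) ((linear speed of case_long above 0.6 m/s and contact force between the fingers and case_long below 0.1 N) or (linear speed of case_short above 0.6 m/s and contact force between the fingers and case_short below 0.1 N)).
It also fails if it takes over 72 s, if anything falls off the work surface, if the arm or the gripper's body presses on something with over 40 N, if the wrist force passes 120 N, or if a joint passes its speed limit or range.

## Working session

There is one attempt and no reset: what is moved stays moved. The work goes in short steps, Python scripts to look and compute and a shell command to move; the robot and the scene stay as the last step left them, time stands still between calls to the robot, and variables do not carry over. Pictures are saved under pics/ and viewed, and the job is handed in when it is done.

```bash
ls; mkdir -p pics; cat > h.py <<'E'
import numpy as np, cv2
from rig import robot, vision, order
def save(name,img,scale=1,crop=None):
    if crop: 
        a,b,c,d=crop; img=img[b:d,a:c]
    if scale!=1: img=cv2.resize(img,None,fx=scale,fy=scale,interpolation=cv2.INTER_CUBIC)
    cv2.imwrite('pics/'+name+'.png',img[:,:,::-1])
def campose(name,st=None):
    p=vision.camera_params(name)
    if name=='wrist':
        st=st or robot.sense()
        T=np.eye(4);T[:3,:3]=np.array(st['orientation']);T[:3,3]=st['tcp_pos']
        M=T@np.array(p['T_tool_cam']);return p,M[:3,:3],M[:3,3]
    return p,np.array(p['attitude']),np.array(p['xyz'])
def ray(name,px,st=None):
    p,R,o=campose(name,st)
    f=192/np.tan(np.radians(p['vertical_fov'])/2)
    u=(px[0]-p['cx']);v=(px[1]-p['cy'])
    if name=='wrist':
        r=np.hypot(u,v);th=r/f
        d=np.array([np.sin(th)*u/max(r,1e-9),-np.sin(th)*v/max(r,1e-9),-np.cos(th)])
    else: d=np.array([u/f,-v/f,-1.])
    d=R@d;return o,d/np.linalg.norm(d)
def atz(name,px,z,st=None):
    o,d=ray(name,px,st);return o+d*(z-o[2])/d[2]
def proj(name,P,st=None):
    p,R,o=campose(name,st);f=192/np.tan(np.radians(p['vertical_fov'])/2)
    q=R.T@(np.array(P)-o)
    if name=='wrist':
        r=np.hypot(q[0],q[1]);th=np.arctan2(r,-q[2]);s=f*th/max(r,1e-9);return np.array([p['cx']+s*q[0],p['cy']-s*q[1]])
    return np.array([p['cx']+f*q[0]/-q[2],p['cy']-f*q[1]/-q[2]])
E
python3 - <<'E'
from h import *
np.set_printoptions(precision=4,suppress=True)
print(robot.sense())
for n in ['scene','top','wrist']:
    print(n,vision.camera_params(n)); save(n+'0',vision.capture(n),1.5)
E
```

```text
pics
{'t': 0.0, 'joint_positions': array([67.4674, 24.4498,  4.2296, 92.0529, -1.952 , 63.6419, -3.8433]), 'qvel': array([ 0.0086,  0.018 ,  0.0314, -0.0388,  0.1206, -0.0689, -0.1246]), 'joint_efforts': array([ -0.0014, -93.581 ,   3.6657, -45.4188,  -0.049 ,   0.0202,
         0.0001]), 'tcp_pos': array([ 0.1628, -0.6547,  0.2298]), 'orientation': array([[-0.0004,  0.9704,  0.2414],
       [ 0.0012,  0.2414, -0.9704],
       [-1.    , -0.0001, -0.0013]]), 'contact_force': array([-0.4393,  0.2067,  0.9234]), 'torque': array([-0.0199,  0.0687, -0.0003]), 'width': 0.09365938074465813}
scene {'vertical_fov': 49.742256098671525, 'cx': 256.32566892626414, 'cy': 193.84883094870082, 'xyz': array([1.4055, 0.0525, 0.7473]), 'attitude': array([[-0.0665, -0.5945,  0.8013],
       [ 0.9978, -0.0366,  0.0557],
       [-0.0038,  0.8033,  0.5956]])}
top {'vertical_fov': 53.08654206494726, 'cx': 256.04106227148844, 'cy': 191.17202482589474, 'xyz': array([ 0.2808, -0.0164,  1.3983]), 'attitude': array([[-0.0073,  0.9854, -0.1701],
       [-0.9998, -0.0101, -0.0153],
       [-0.0168,  0.17  ,  0.9853]])}
wrist {'vertical_fov': 65.70646984690485, 'cx': 260.613096372636, 'cy': 195.1016321390492, 'T_tool_cam': array([[-0.0005,  0.2706, -0.9627, -0.1538],
       [ 0.0015,  0.9627,  0.2706,  0.08  ],
       [ 1.    , -0.0013, -0.0009,  0.0006],
       [ 0.    ,  0.    ,  0.    ,  1.    ]])}
```

View pics/scene0.png

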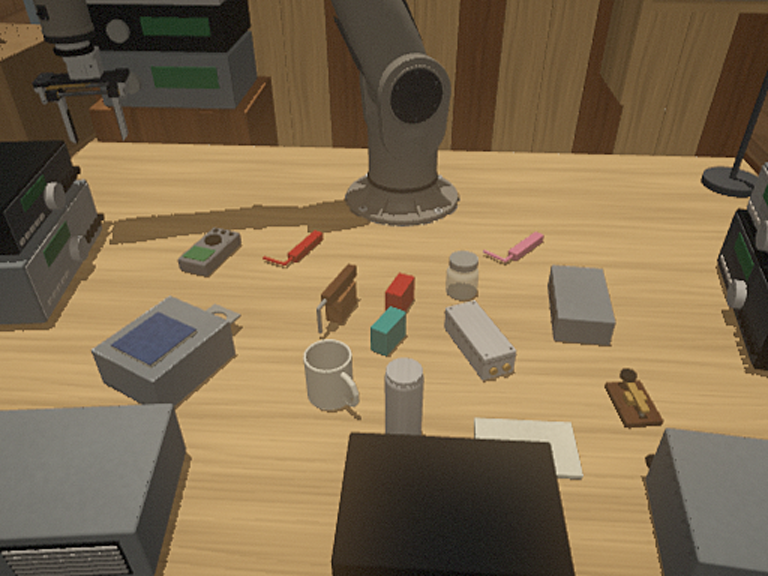

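View pics/top0.png

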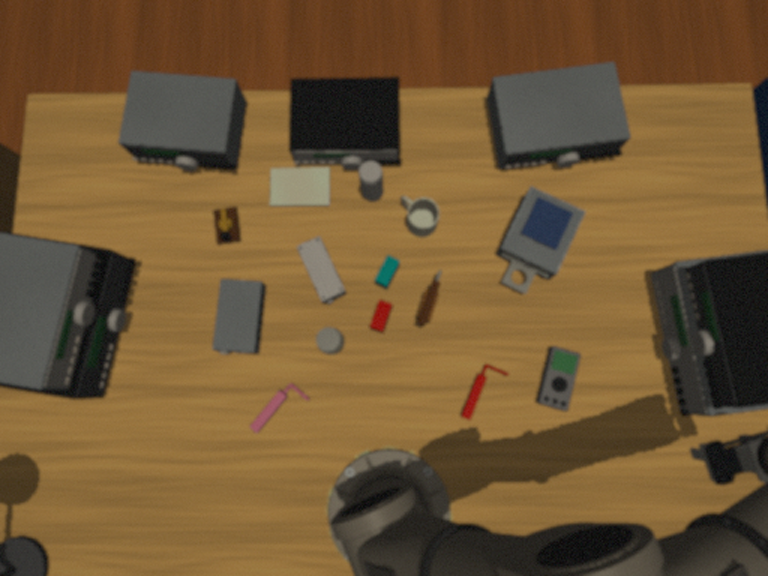

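View pics/wrist0.png

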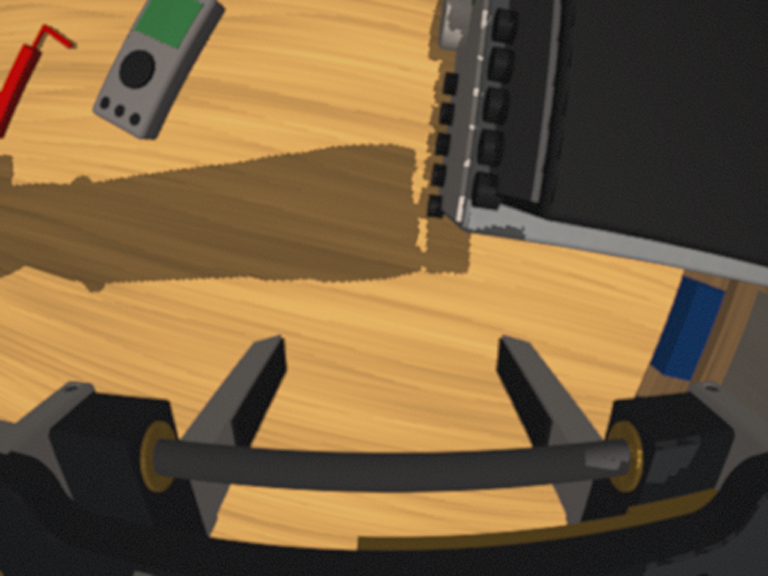

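The scene and top views (1.5x px) show the wooden hook on a brown block at top (428,300), and the drawer unit with papers at (540,232) with its tongue at (517,277). The long case is at (321,270) and the power unit at (240,316). Red/pink hooks at (480,390) and (280,405), and red/turquoise blocks at (381,316) and (387,271), are look-alikes. The brown one fits the description.

```bash
python3 - <<'E'
from h import *
np.set_printoptions(precision=4,suppress=True)
im={n:vision.capture(n) for n in ['top','scene']}
save('crop_hook',np.hstack([cv2.resize(im['top'][160:240,240:330],(450,400),interpolation=cv2.INTER_CUBIC),cv2.resize(im['scene'][165:235,195:265],(340,400),interpolation=cv2.INTER_CUBIC)]))
Z={'power_unit_top':.055,'case_long_mid':.025,'tray_hole':.03,'hook_mid':.067,'hook_tip':.01,'drawer_unit':0,'mug':0,'spray_can':0,'jar':0,'test_meter':0,'morse_key':0,'hook_rest':0}
for k,z in Z.items():
  for c in ['top','scene']:
    for r in vision.pinpoint(c,k)[:3]:
      print(k,c,round(r['score'],2),np.round(r['point'],1),atz(c,r['point'],z))
E
```

```text
power_unit_top top 0.62 [157.8 209.7] [0.4499 0.3521 0.055 ]
power_unit_top top 0.46 [282.  206.3] [ 0.4579 -0.0865  0.055 ]
power_unit_top top 0.36 [372.3 249.6] [ 0.3048 -0.3939  0.055 ]
power_unit_top scene 0.56 [388.  195.3] [0.4583 0.3546 0.055 ]
power_unit_top scene 0.27 [145.4 208.7] [ 0.5591 -0.3046  0.055 ]
case_long_mid top 0.69 [214.5 178.5] [0.5665 0.1564 0.025 ]
case_long_mid scene 0.74 [316.6 225.5] [0.5645 0.1539 0.025 ]
case_long_mid scene 0.61 [215.4 221.3] [ 0.5641 -0.1167  0.025 ]
tray_hole top 0.88 [345.3 182.3] [ 0.5464 -0.3179  0.03  ]
tray_hole scene 0.69 [144.5 210.8] [ 0.5378 -0.3174  0.03  ]
hook_mid top 0.83 [176.4 275.3] [0.2233 0.2771 0.067 ]
hook_mid top 0.67 [315.2 263.8] [ 0.2584 -0.1948  0.067 ]
hook_mid top 0.52 [287.  201.9] [ 0.4716 -0.1036  0.067 ]
hook_mid scene 0.74 [226.4 190.7] [ 0.4806 -0.0954  0.067 ]
hook_mid scene 0.74 [347.6 164.5] [0.3235 0.2563 0.067 ]
hook_mid scene 0.73 [201.3 162.5] [ 0.3392 -0.1907  0.067 ]
hook_tip top 0.68 [203.9 264.2] [0.2588 0.1926 0.01  ]
hook_tip top 0.52 [340.8 246.6] [ 0.317  -0.2955  0.01  ]
hook_tip scene
[... 830 characters left out ...]
.    ]
jar scene 0.96 [307.2 196.5] [0.404  0.1359 0.    ]
test_meter top 0.87 [372.2 250.1] [ 0.304  -0.4089  0.    ]
test_meter scene 0.79 [139.9 169.2] [ 0.2874 -0.4099  0.    ]
morse_key top 0.79 [149.4 151.4] [0.6789 0.4071 0.    ]
morse_key scene 0.78 [420.2 267.9] [ 0.6777  0.4012 -0.    ]
morse_key scene 0.21 [386.7 193.1] [0.372  0.3767 0.    ]
hook_rest top 0.75 [255.  208.4] [0.4583 0.0096 0.    ]
hook_rest top 0.64 [256.9 183.1] [0.5526 0.0019 0.    ]
hook_rest top 0.64 [217.3 180.4] [0.5644 0.149  0.    ]
hook_rest scene 0.94 [259.7 232.1] [0.5721 0.0032 0.    ]
hook_rest scene 0.92 [228.3 208.5] [ 0.4761 -0.0936  0.    ]
hook_rest scene 0.81 [264.5 200.4] [0.4311 0.009  0.    ]
```

View pics/crop_hook.png

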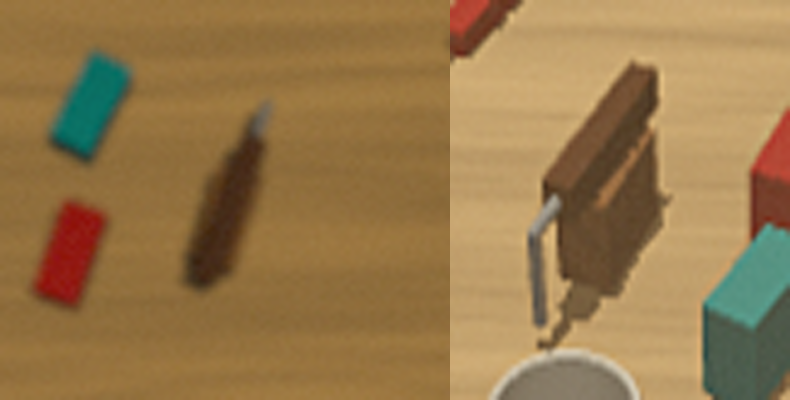

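```bash
python3 -m pendant '[[[0,0,-0.1,0,0,0],[0,0,-0.2,0,0,0],[0,0,-0.2,0,0,0],[0,0.1,-0.2,0,0,0],[0,0.2,-0.15,0,0,0],[0,0.22,-0.12,0,0,0],[0,0.22,-0.12,0,0,0],[0,0.2,-0.12,0,0,0]]]' 60 20
cat >> h.py <<'E'
np.set_printoptions(precision=4,suppress=True)
def dv(target, jawdeg=None):
    """tool-frame shift fractions to reach target TCP (after turning to jawdeg), x-turn needed"""
    s=robot.sense();R=np.array(s['orientation']);d=np.array(target)-s['tcp_pos']
    cur=np.degrees(np.arctan2(R[1,2],R[0,2]))
    print('jaw',cur,'tilt',R[2],'pos',s['tcp_pos'],'w',s['width'])
    print('shift frac now',R.T@d/0.2)
    if jawdeg is not None:
        t=(jawdeg-cur+180)%360-180
        a=np.radians(jawdeg);R2=np.array([[0,np.sin(a)*1,np.cos(a)],[0,-np.cos(a),np.sin(a)],[-1,0,0]])
        print('turn x frac',-t/90,'shift after',R2.T@d/0.2)
        # full orientation error incl tilt
        from scipy.spatial.transform import Rotation as Ro
        print('rotvec frac',Ro.from_matrix(R.T@R2).as_rotvec(degrees=True)/90)
E
python3 -c "
from h import *
dv([.47,-.1,.25],65)"
```

```text
t: 2.45
tcp_pos: [0.2881, -0.3736, 0.2308]
orientation: [[0.001, 0.97, 0.242], [-0.001, 0.242, -0.97], [-1.0, 0.0, 0.001]]
contact_force: [1.3, -0.6, -0.1]
width: 0.0718
jaw -76.02067796623886 tilt [-1.      0.0004  0.0006] pos [ 0.2881 -0.3736  0.2308] w 0.0717542786547857
shift frac now [-0.0962  1.2129 -1.1076]
turn x frac -1.5668964218470984 shift after [-0.096  0.246  1.624]Traceback (most recent call last):
  File "<string>", line 3, in <module>
    dv([.47,-.1,.25],65)
    ~~^^^^^^^^^^^^^^^^^^
  File "h.py", line 45, in dv
    print('rotvec frac',Ro.from_matrix(R.T@R2).as_rotvec(degrees=True)/90)
                        ~~~~~~~~~~~~~~^^^^^^^^
  File "scipy/spatial/transform/_rotation.pyx", line 1143, in scipy.spatial.transform._rotation.Rotation.from_matrix
ValueError: Non-positive determinant (left-handed or null coordinate frame) in rotation matrix 0: [[ 1.      0.0007 -0.0002]
 [-0.0004  0.7774  0.629 ]
 [-0.0006  0.629  -0.7774]].
```

```bash
sed -i 's/\[0,np.sin(a)\*1,np.cos(a)\],\[0,-np.cos(a),np.sin(a)\]/[0,-np.sin(a),np.cos(a)],[0,np.cos(a),np.sin(a)]/' h.py
python3 -m pendant '[[[0,0.15,-0.14,0,0,0],[0,0.18,-0.16,0,0,0],[0,0.18,-0.16,0,0,0],[0,0.18,-0.16,0,0,0],[0,0.18,-0.16,0,0,0],[0,0.18,-0.16,0,0,0],[0,0.15,-0.15,0,0,0]]]'
python3 -m pendant '[[[0,0,0,-0.112,0,0],[0,0,0,-0.112,0,0],[0,0,0,-0.112,0,0],[0,0,0,-0.112,0,0],[0,0,0,-0.112,0,0],[0,0,0,-0.112,0,0],[0,0,0,-0.112,0,0],[0,0,0,-0.112,0,0]]]'
python3 -m pendant '[[[0,0,0,-0.112,0,0],[0,0,0,-0.112,0,0],[0,0,0,-0.112,0,0],[0,0,0,-0.112,0,0],[0,0,0,-0.112,0,0],[0,0,0,-0.112,0,0]]]'
python3 -c "
from h import *
dv([.47,-.1,.25],65)"
```

```text
t: 3.32
tcp_pos: [0.4681, -0.1038, 0.2307]
orientation: [[0.001, 0.97, 0.242], [-0.0, 0.242, -0.97], [-1.0, 0.001, 0.0]]
contact_force: [-0.1, -0.6, -0.2]
width: 0.0716
t: 4.32
tcp_pos: [0.4673, -0.1054, 0.2306]
orientation: [[0.0, -0.086, 0.996], [-0.0, 0.996, 0.086], [-1.0, -0.0, 0.0]]
contact_force: [0.2, -0.8, -0.1]
width: 0.0721
t: 5.08
tcp_pos: [0.4673, -0.1054, 0.2306]
orientation: [[0.0, -0.909, 0.416], [-0.0, 0.416, 0.909], [-1.0, -0.0, -0.0]]
contact_force: [0.3, 0.5, -0.3]
width: 0.0721
jaw 65.41246733719949 tilt [-1.     -0.0003 -0.    ] pos [ 0.4673 -0.1054  0.2306] w 0.07213861697339685
shift frac now [-0.0968 -0.0012  0.03  ]
turn x frac 0.0045829704133274795 shift after [-0.0968 -0.001   0.03  ]
rotvec frac [ 0.0046 -0.      0.0002]
```

```bash
python3 - <<'E'
from h import *
st=robot.sense()
save('w1',vision.capture('wrist'),1.5)
for k,z in {'hook_mid':.067,'hook_tip':.01,'hook_rest':0,'case_long_mid':.025,'power_unit_top':.055,'tray_hole':.03}.items():
    for r in vision.pinpoint('wrist',k)[:3]: print(k,round(r['score'],2),np.round(r['point'],1),atz('wrist',r['point'],z,st))
E
```

```text
hook_mid 0.88 [123.5  66.7] [ 0.2774 -0.1883  0.067 ]
hook_mid 0.61 [272.2 189.4] [ 0.4775 -0.0957  0.067 ]
hook_mid 0.46 [267.7 173.4] [ 0.459  -0.0928  0.067 ]
hook_tip 0.84 [ 96.5 126.9] [ 0.3087 -0.2833  0.01  ]
hook_rest 0.92 [338.5 123.5] [0.4489 0.0154 0.    ]
hook_rest 0.83 [355.5 201.5] [ 0.5588 -0.0009  0.    ]
hook_rest 0.59 [264.3 171.6] [ 0.468  -0.1001  0.    ]
case_long_mid 0.79 [455.9 163.7] [0.5622 0.1586 0.025 ]
power_unit_top 0.26 [ 49.4 158.8] [ 0.317  -0.3493  0.055 ]
tray_hole 0.47 [151.4 284.8] [ 0.546  -0.3182  0.03  ]
```

View pics/w1.png

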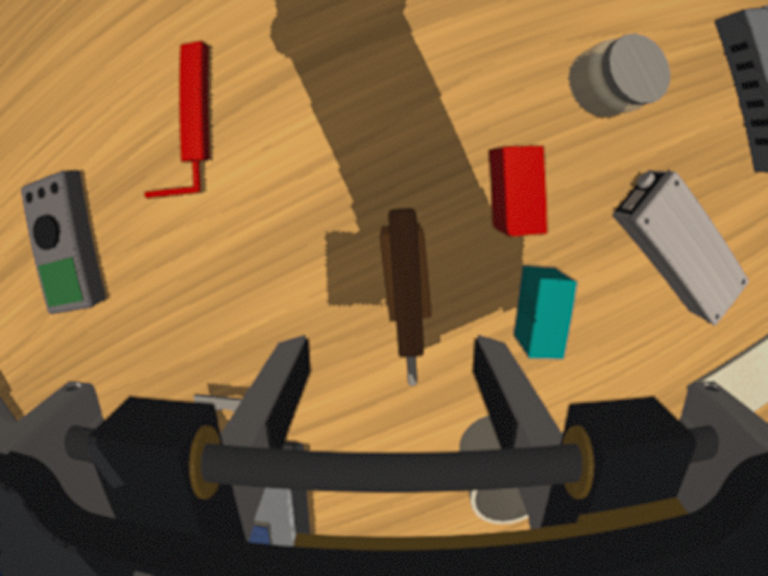

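The wrist view shows the dark hook upright between the fingers, top-face ends at about (402,209) and (411,355). The rest is below it, and the long case is at right (680,245).

```bash
python3 - <<'E'
from h import *
c=[np.array(p)/1.5 for p in [(391,209),(416,209),(423,355),(399,356)]]
P=[atz('wrist',p,.079) for p in c]
for p in P: print(p)
a=(P[0]+P[1])/2;b=(P[2]+P[3])/2;print('len',np.linalg.norm(b-a),'w',np.linalg.norm(P[0]-P[1]),np.linalg.norm(P[2]-P[3]),'mid',(a+b)/2,'yaw',np.degrees(np.arctan2(*(b-a)[1::-1])))
# silhouette-based: 
im=vision.capture('wrist')
for r in vision.silhouettes('wrist','hook')[:3]:
    print(r['score'],r['rect'])
# rendering check on top/scene
y=np.arctan2(*(b-a)[1::-1]);d=np.array([np.cos(y),np.sin(y),0]);m=(a+b)/2
tip=m+.08*d;tip[2]=.01
print('tip',tip,proj('scene',tip),proj('top',[*(m+.055*d)[:2],.079]),proj('top',[*(m-.055*d)[:2],.079]))
dv([m[0],m[1],.2],np.degrees(y)+90)
# long case corners top z=.05
Q=[atz('wrist',np.array(p)/1.5,.05) for p in [(615,213),(672,172),(745,282),(713,322)]]
for q in Q: print(q)
E
```

```text
[ 0.4212 -0.0835  0.079 ]
[ 0.4284 -0.068   0.079 ]
[ 0.5289 -0.1073  0.079 ]
[ 0.522  -0.1239  0.079 ]
len 0.10828834006603734 w 0.017096754987514885 0.017937141894865793 mid [ 0.4751 -0.0957  0.079 ] yaw -21.611487789627997
0.72 [257.4, 135.6, 23.6, 124.4]
0.56 [94.5, 27.0, 46.1, 103.6]
tip [ 0.5495 -0.1251  0.01  ] [213.4509 221.8991] [290.4143 185.8488] [279.3029 215.168 ]
jaw 64.995385462155 tilt [-1. -0.  0.] pos [ 0.4672 -0.1053  0.2305] w 0.07209805694069611
shift frac now [ 0.1526 -0.0154  0.0602]
turn x frac -0.03770140831352238 shift after [ 0.1526 -0.019   0.0592]
rotvec frac [-0.0377  0.      0.    ]
[0.4982 0.0824 0.05  ]
[0.4864 0.1501 0.05  ]
[0.6199 0.2101 0.05  ]
[0.6412 0.1597 0.05  ]
```

```bash

python3 -m pendant '[[[0,0,0,-0.038,0,0],[0,-0.019,0.059,0,0,0],[0.15,0,0,0,0,0],[0.15,0,0,0,0,0],[0.1,0,0,0,0,0],[0,0,0,0,0,0]]]'
python3 - <<'E'
from h import *
st=robot.sense()
save('w2',vision.capture('wrist'),1.5)
E
```

```text
t: 6.28
tcp_pos: [0.4748, -0.0949, 0.1495]
orientation: [[-0.002, -0.93, 0.367], [0.001, 0.367, 0.93], [-1.0, 0.002, 0.0]]
contact_force: [-0.0, -0.6, 0.9]
width: 0.072
```

View pics/w2.png

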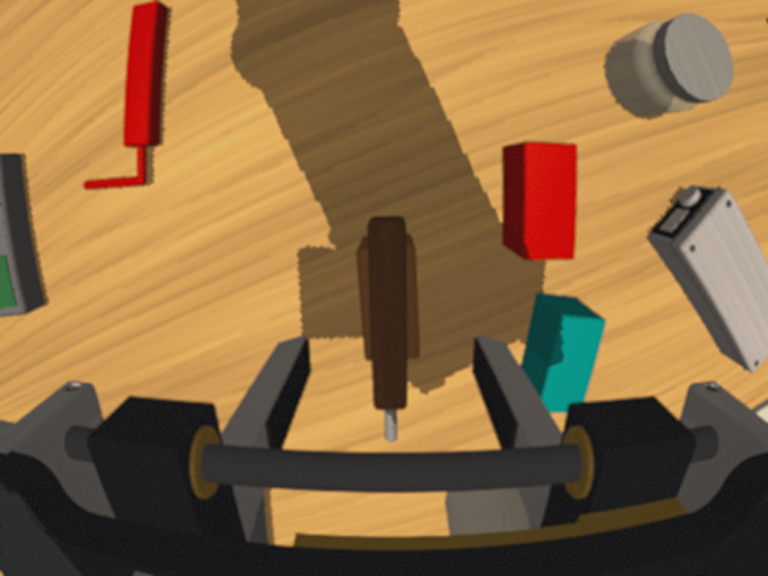

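```bash

python3 - <<'E'
from h import *
a=atz('wrist',np.array([387,217])/1.5,.079);b=atz('wrist',np.array([390,408])/1.5,.079)
print(a,b,(a+b)/2,np.linalg.norm(a-b)); m=(a+b)/2; dv([m[0],m[1],.084],np.degrees(np.arctan2(b[1]-a[1],b[0]-a[0]))+90)
E
```

```text
[ 0.4247 -0.0769  0.079 ] [ 0.5268 -0.1154  0.079 ] [ 0.4757 -0.0961  0.079 ] 0.10915651514459049
jaw 68.47550421411006 tilt [-1.      0.0009  0.0005] pos [ 0.4754 -0.095   0.1505] w 0.07170907315366577
shift frac now [ 0.3325 -0.004  -0.0049]
turn x frac -0.009384572647329352 shift after [ 0.3325 -0.0036 -0.0048]
rotvec frac [-0.0094  0.0003 -0.0005]
```

```bash

python3 -m pendant '[[[0.12,0,-0.005,0,0,0],[0.12,0,0,0,0,0],[0.06,0,0,0,0,0],[0.03,0,0,0,0,0],[0,0,0,0,0,0]]]'
python3 -m pendant '[[[0,0,0,0,0,0],[0,0,0,0,0,0],[0,0,0,0,0,0],[0,0,0,0,0,0],[0,0,0,0,0,0]]]' 255 35
python3 -m pendant '[[[-0.05,0,0,0,0,0],[-0.1,0,0,0,0,0],[-0.15,0,0,0,0,0],[-0.15,0,0,0,0,0],[0,0,0,0,0,0]]]'
python3 - <<'E'
from h import *
save('s3',vision.capture('scene'),2,(130,120,380,300));save('w3',vision.capture('wrist'),1.5)
p=vision.camera_params('wrist')
dv([.55,-.24,.2],-0)
E
```

```text
t: 6.95
tcp_pos: [0.4751, -0.0966, 0.0849]
orientation: [[0.0, -0.93, 0.367], [-0.0, 0.367, 0.93], [-1.0, -0.0, 0.0]]
contact_force: [0.6, -0.1, 0.3]
width: 0.072
t: 7.58
tcp_pos: [0.4748, -0.0967, 0.0845]
orientation: [[0.0, -0.93, 0.366], [0.0, 0.366, 0.93], [-1.0, -0.0, 0.0]]
contact_force: [-0.9, -0.2, 0.2]
width: 0.0252
t: 8.2
tcp_pos: [0.4759, -0.0968, 0.1769]
orientation: [[0.004, -0.93, 0.367], [-0.001, 0.367, 0.93], [-1.0, -0.004, 0.0]]
contact_force: [-0.0, -0.0, -1.1]
width: 0.0202
jaw 68.49196443660054 tilt [-1.     -0.0005 -0.0002] pos [ 0.4746 -0.0968  0.1746] w 0.019675048373933447
shift frac now [-0.1263 -0.6132 -0.5279]
turn x frac 0.7610218270733393 shift after [-0.1268 -0.716   0.3769]
rotvec frac [0.761  0.0001 0.0004]
```

View pics/w3.png

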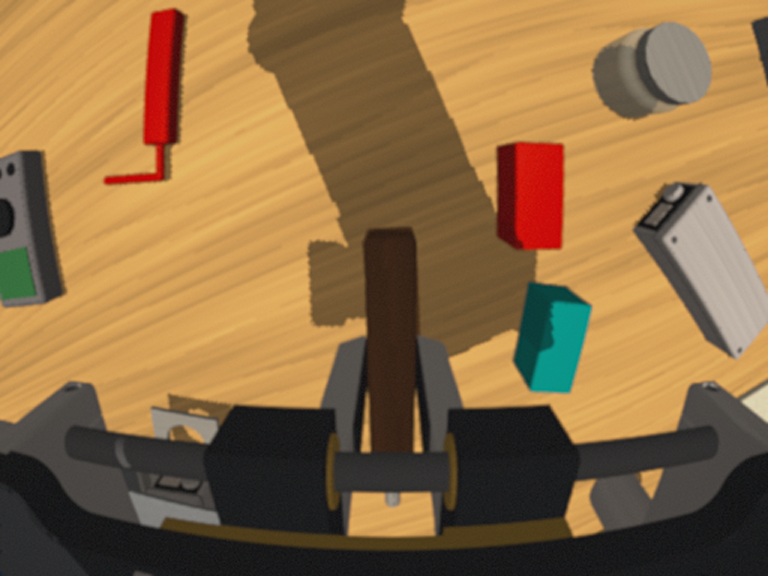

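View pics/s3.png

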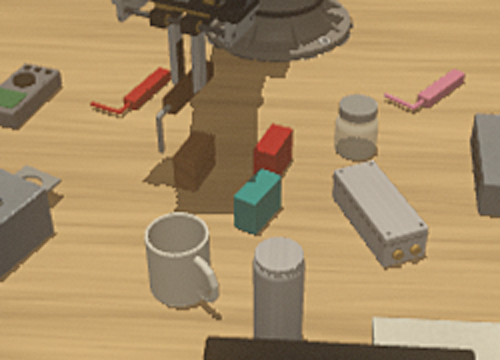

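Hook is held level and the rest stayed. Now the tray hole and pull direction.

```bash

python3 - <<'E'
from h import *
a=vision.capture('top');b=vision.capture('scene')
c1=a[115:205,320:400];c2=b[185:275,55:170]
save('draw',np.hstack([cv2.resize(c1,(400,450),interpolation=cv2.INTER_CUBIC),cv2.resize(c2,None,fx=3.4,fy=5,interpolation=cv2.INTER_CUBIC)]))
print(vision.pinpoint('scene','hook_tip')[:3], proj('scene',[.4746+.08*.93,-.0968-.08*.367,.1]))
for c in ['top','scene']:
  for r in vision.pinpoint(c,'tray_hole')[:2]: print(c,r,atz(c,r['point'],.03))
E
```

```text
[{'point': [209.0, 195.0], 'score': 0.81}, {'point': [177.6, 170.6], 'score': 0.76}, {'point': [320.0, 168.0], 'score': 0.68}] [210.8345 195.4668]
top {'point': [343.4, 182.2], 'score': 0.88} [ 0.5468 -0.3111  0.03  ]
scene {'point': [144.2, 209.6], 'score': 0.47} [ 0.5326 -0.3197  0.03  ]
```

View pics/draw.png

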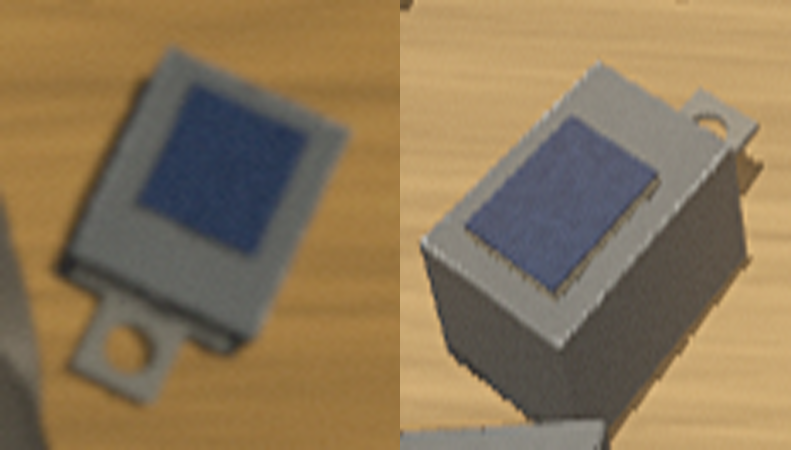

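```bash

python3 - <<'E'
from h import *
T=[atz('top',(320+u/5,115+v/5),.075) for u,v in [(70,258),(240,337),(348,128),(172,47)]]
S=[atz('scene',(55+(u-400)/3.4,185+v/5),.075) for u,v in [(600,63),(727,150),(560,347),(423,240)]]
for n,Q in (('top',T),('scene',S)):
    for q in Q: print(n,q)
    for i in range(4):
        d=Q[(i+1)%4]-Q[i];print('  edge',np.linalg.norm(d),np.degrees(np.arctan2(d[1],d[0])))
print('hole top',atz('top',(320+128/5,115+349/5),.03))
G=[atz('top',(320+u/5,115+v/5),.03) for u,v in [(105,295),(68,368),(150,404),(187,325)]]
for q in G: print('tongue',q)
E
```

```text
top [ 0.5943 -0.271   0.075 ]
top [ 0.5364 -0.3869  0.075 ]
top [ 0.6869 -0.4719  0.075 ]
top [ 0.7487 -0.3504  0.075 ]
  edge 0.12958231239332751 -116.54473943696276
  edge 0.17278352393945 -29.453240719132967
  edge 0.13633607533187353 63.02053877915691
  edge 0.17360708929654262 152.78944311053039
scene [ 0.5416 -0.393   0.075 ]
scene [ 0.608  -0.2723  0.075 ]
scene [ 0.754  -0.3462  0.075 ]
scene [ 0.6889 -0.4704  0.075 ]
  edge 0.13773409963219502 61.183927942870426
  edge 0.16361100111461602 -26.82076910774421
  edge 0.14025290850215982 -117.63754389257183
  edge 0.1664273969399355 152.28820342754568
hole top [ 0.5372 -0.3186  0.03  ]
tongue [ 0.5772 -0.3038  0.03  ]
tongue [ 0.5237 -0.2748  0.03  ]
tongue [ 0.4968 -0.3324  0.03  ]
tongue [ 0.5544 -0.3619  0.03  ]
```

```bash

python3 -m pendant '[[[0,0,0,0.109,0,0],[0,0,0,0.109,0,0],[0,0,0,0.109,0,0],[0,0,0,0.109,0,0],[0,0,0,0.109,0,0],[0,0,0,0.109,0,0],[0,0,0,0.107,0,0]]]'
python3 -m pendant '[[[0,-0.1,0.05,0,0,0],[0,-0.14,0.07,0,0,0],[0,-0.14,0.07,0,0,0],[0,-0.14,0.07,0,0,0],[0,-0.12,0.067,0,0,0],[0.02,-0.05,0,0,0,0],[0,0,0,0,0,0]]]'
python3 - <<'E'
from h import *
dv([.54,-.238,.17],0)
save('w4',vision.capture('wrist'),1.5);save('s4',vision.capture('scene'),3,(90,120,290,280))
for r in vision.pinpoint('wrist','tray_hole')[:2]: print(r,atz('wrist',r['point'],.03))
E
```

```text
t: 9.43
tcp_pos: [0.4745, -0.0965, 0.174]
orientation: [[-0.001, 0.005, 1.0], [0.0, 1.0, -0.005], [-1.0, 0.0, -0.001]]
contact_force: [-1.1, 0.7, -0.8]
width: 0.0196
t: 10.3
tcp_pos: [0.5394, -0.2352, 0.1695]
orientation: [[-0.002, -0.0, 1.0], [0.001, 1.0, 0.0], [-1.0, 0.001, -0.002]]
contact_force: [-0.5, 0.2, -1.5]
width: 0.0198
jaw 0.023947159934585627 tilt [-1.      0.0007 -0.0015] pos [ 0.5394 -0.2352  0.1695] w 0.019811681819994837
shift frac now [-0.0025 -0.0138  0.0032]
turn x frac 0.0002660795548286564 shift after [-0.0024 -0.0138  0.0032]
rotvec frac [ 0.0003 -0.001  -0.0004]
```

View pics/w4.png

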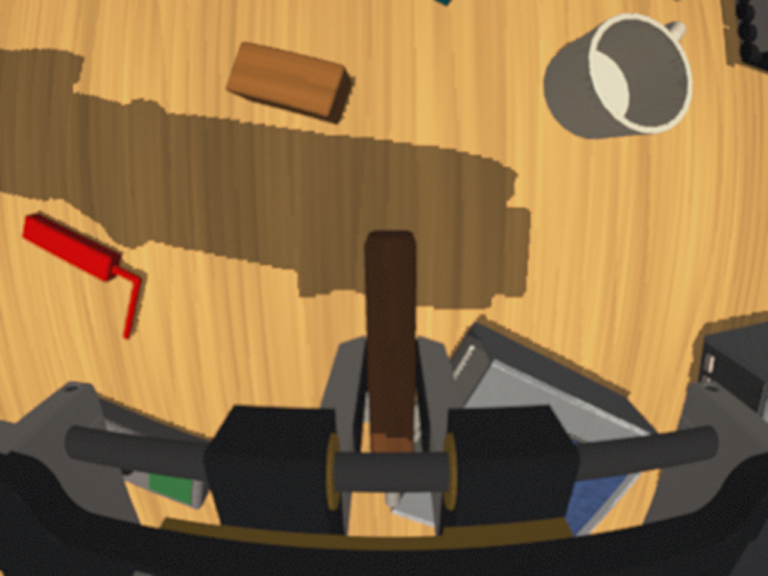

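View pics/s4.png

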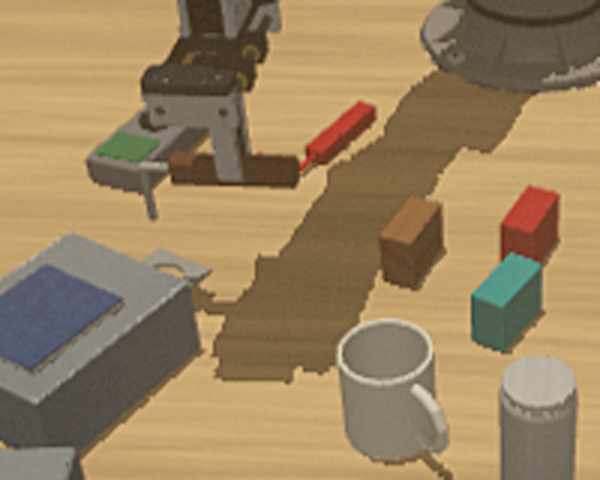

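```bash

python3 - <<'E'
from h import *
print('scene hole',atz('scene',(149.3,209),.03),atz('scene',(149.3,208.3),.03))
print('tip proj',proj('scene',[.5394,-.3155,.095]),'obs 141.3 191.7', atz('scene',(141.3,191.7),.095))
st=robot.sense()
R=np.array([[0,-.93,.367],[0,.367,.93],[-1,0,0]])
s={'orientation':R,'tcp_pos':np.array([.4746,-.0968,.1746])}
print('w3 hole',atz('wrist',np.array([186,432])/1.5,.03,s))
save('w3c',vision.capture('top'),5,(310,100,410,210))
E
python3 -c "
import cv2;a=cv2.imread('pics/w3.png')[370:530,120:260];cv2.imwrite('pics/w3h.png',cv2.resize(a,None,fx=4,fy=3.6))"
```

```text
scene hole [ 0.5291 -0.3063  0.03  ] [ 0.5261 -0.3072  0.03  ]
tip proj [141.0178 192.1973] obs 141.3 191.7 [ 0.5372 -0.3154  0.095 ]
w3 hole [ 0.5317 -0.3073  0.03  ]
```

View pics/w3c.png

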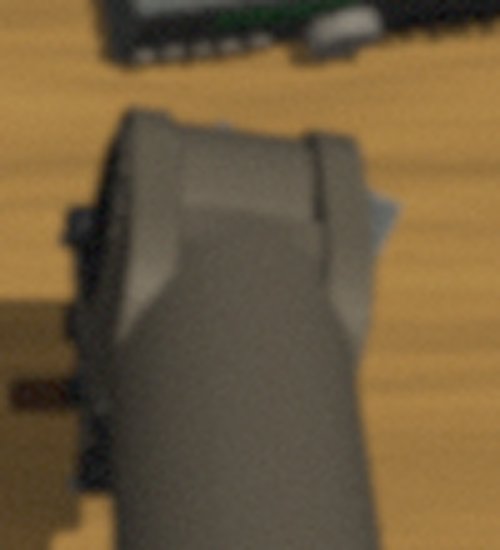

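View pics/w3h.png

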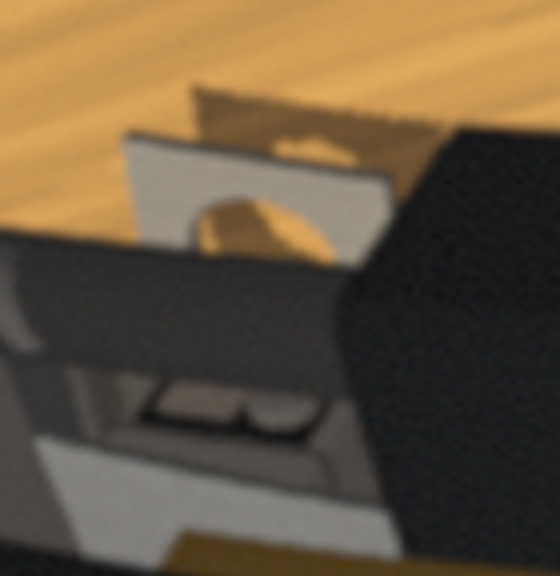

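```bash

python3 - <<'E'
from h import *
R=np.array([[0,-.93,.367],[0,.367,.93],[-1,0,0]])
s={'orientation':R,'tcp_pos':np.array([.4746,-.0968,.1746])}
f=lambda u,v:atz('wrist',np.array([120+u/4,370+v/3.6])/1.5,.03,s)
a=f(127,138);b=f(392,180);d=b-a
print(a,b,np.linalg.norm(d),np.degrees(np.arctan2(d[1],d[0])))
x=np.array([d[1],-d[0],0])/np.linalg.norm(d);print('hole',(a+b)/2+.03*x, 'x',x, 'rim+18',f(258,200)+.018*x)
E
```

```text
[ 0.5013 -0.3274  0.03  ] [ 0.5297 -0.2704  0.03  ] 0.0636680569594522 63.45829926059259
hole [ 0.5423 -0.3123  0.03  ] x [ 0.8946 -0.4468  0.    ] rim+18 [ 0.5417 -0.3129  0.03  ]
```

```bash

python3 -m pendant '[[[0,0.017,0.006,0,0,0],[0.1,0,0,0,0,0],[0.1,0,0,0,0,0],[0.05,0,0,0,0,0],[0.02,0,0,0,0,0],[0,0,0,0,0,0]]]'
python3 -m pendant '[[[0.04,0,0,0,0,0],[0.04,0,0,0,0,0],[0.04,0,0,0,0,0],[0,0,0,0,0,0]]]'
python3 - <<'E'
from h import *
dv([.54,-.238,.09],0)
save('w5',vision.capture('wrist'),1.5);save('s5',vision.capture('scene'),5,(90,160,220,270))
E
```

```text
t: 11.25
tcp_pos: [0.5416, -0.2311, 0.1168]
orientation: [[0.0, -0.0, 1.0], [0.0, 1.0, 0.0], [-1.0, 0.0, 0.0]]
contact_force: [-0.7, 0.1, -0.8]
width: 0.0194
t: 11.75
tcp_pos: [0.541, -0.2311, 0.0917]
orientation: [[-0.001, -0.0, 1.0], [0.001, 1.0, 0.0], [-1.0, 0.001, -0.001]]
contact_force: [0.1, -0.6, -1.1]
width: 0.0197
jaw 0.016255824003186363 tilt [-1.      0.0006 -0.0012] pos [ 0.541  -0.2311  0.0917] w 0.01972824790179002
shift frac now [ 0.0083 -0.0346 -0.0048]
turn x frac 0.00018062026670217317 shift after [ 0.0083 -0.0346 -0.0048]
rotvec frac [ 0.0002 -0.0007 -0.0004]
```

View pics/s5.png

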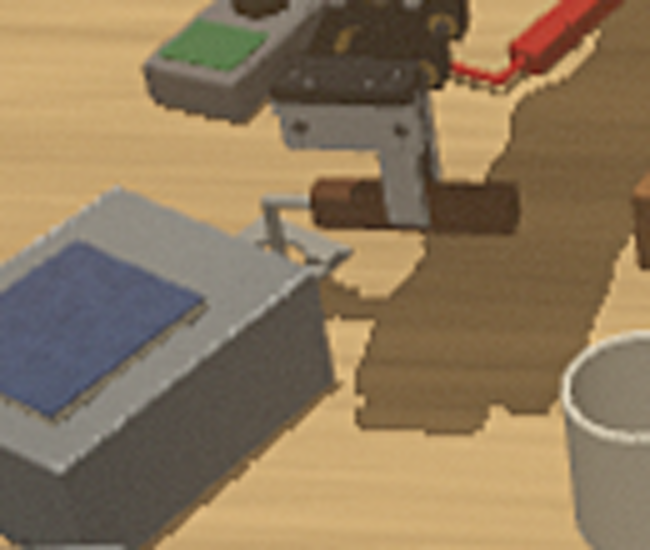

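```bash

python3 -m pendant '[[[0,0.012,-0.023,0,0,0],[0,0.023,-0.045,0,0,0],[0,0.023,-0.045,0,0,0],[0,0.03,-0.06,0,0,0],[0,0.03,-0.06,0,0,0],[0,0.03,-0.06,0,0,0],[0,0.03,-0.06,0,0,0],[0,0.03,-0.06,0,0,0]]]'
python3 -m pendant '[[[0,0.03,-0.06,0,0,0],[0,0.03,-0.06,0,0,0],[0,0.03,-0.06,0,0,0],[0,0.02,-0.04,0,0,0],[0,0,0,0,0,0]]]'
python3 - <<'E'
from h import *
dv([.54,-.238,.09],0)
save('w6',vision.capture('wrist'),1.5);save('s6',vision.capture('scene'),4,(70,130,230,270))
E
```

```text
t: 12.85
tcp_pos: [0.458, -0.1892, 0.0925]
orientation: [[0.0, -0.0, 1.0], [0.0, 1.0, 0.0], [-1.0, 0.0, 0.0]]
contact_force: [1.8, -0.1, -1.6]
width: 0.0197
t: 13.48
tcp_pos: [0.414, -0.1674, 0.0925]
orientation: [[-0.001, -0.0, 1.0], [0.0, 1.0, 0.0], [-1.0, 0.0, -0.001]]
contact_force: [0.2, 0.0, -1.3]
width: 0.0195
jaw 0.0114493898896292 tilt [-1.      0.0001 -0.0007] pos [ 0.414  -0.1674  0.0925] w 0.019542854333122365
shift frac now [ 0.0119 -0.3529  0.6299]
turn x frac 0.0001272154432181575 shift after [ 0.0123 -0.3528  0.63  ]
rotvec frac [ 0.0001 -0.0004 -0.0001]
```

View pics/s6.png

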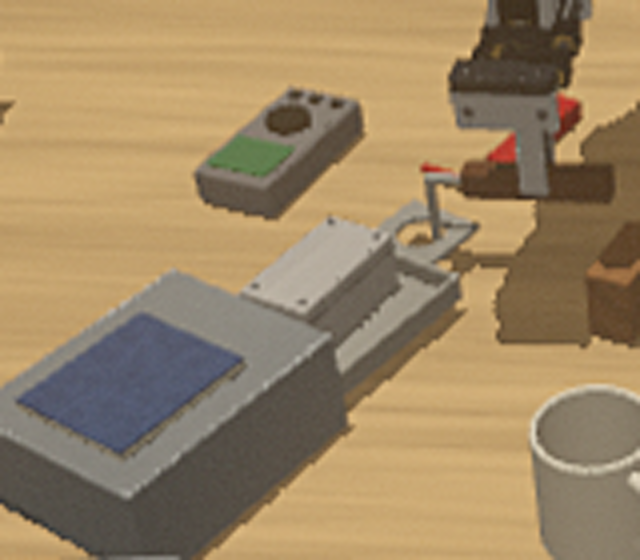

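```bash

python3 -m pendant '[[[0,0.012,-0.023,0,0,0],[0,0,0,0,0,0],[0,0,0,0,0,0]]]'
python3 -m pendant '[[[0,0.006,-0.012,0,0,0],[0,0,0,0,0,0],[0,0,0,0,0,0]]]'
python3 -m pendant '[[[0,0.006,-0.012,0,0,0],[0,0,0,0,0,0],[0,0,0,0,0,0]]]'
```

```text
t: 13.95
tcp_pos: [0.4109, -0.1658, 0.0927]
orientation: [[0.002, -0.0, 1.0], [-0.001, 1.0, 0.0], [-1.0, -0.001, 0.002]]
contact_force: [4.3, -4.5, -3.7]
width: 0.0196
t: 14.32
tcp_pos: [0.4089, -0.1653, 0.0928]
orientation: [[0.003, -0.0, 1.0], [-0.001, 1.0, 0.0], [-1.0, -0.001, 0.003]]
contact_force: [5.9, -10.8, -7.2]
width: 0.0197
t: 14.7
tcp_pos: [0.4069, -0.1645, 0.093]
orientation: [[0.004, -0.0, 1.0], [-0.002, 1.0, 0.0], [-1.0, -0.002, 0.004]]
contact_force: [6.9, -12.8, -7.5]
width: 0.0197
```

```bash

python3 -m pendant '[[[0,-0.022,0.045,0,0,0],[0,-0.02,0.04,0,0,0],[0,0,0,0,0,0],[0,0,0,0,0,0]]]'
python3 - <<'E'
from h import *
save('w7',vision.capture('wrist'),1.5);save('s7',vision.capture('scene'),5,(110,140,240,240))
E
```

```text
t: 15.2
tcp_pos: [0.422, -0.171, 0.0923]
orientation: [[-0.001, -0.0, 1.0], [0.0, 1.0, 0.0], [-1.0, 0.0, -0.001]]
contact_force: [-0.1, -0.6, -1.2]
width: 0.0196
```

View pics/s7.png

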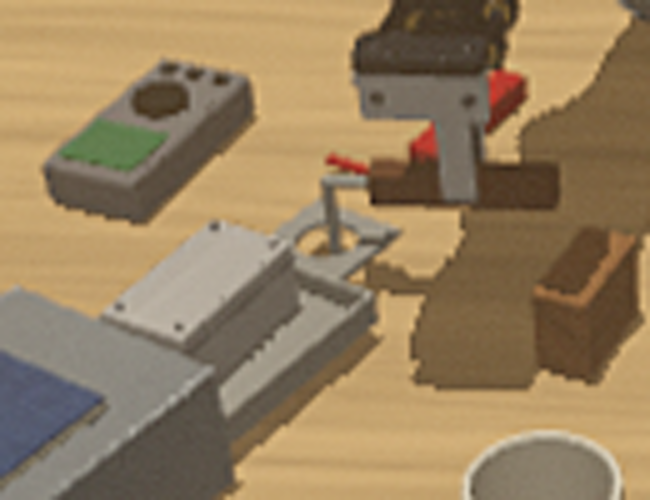

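View pics/w7.png

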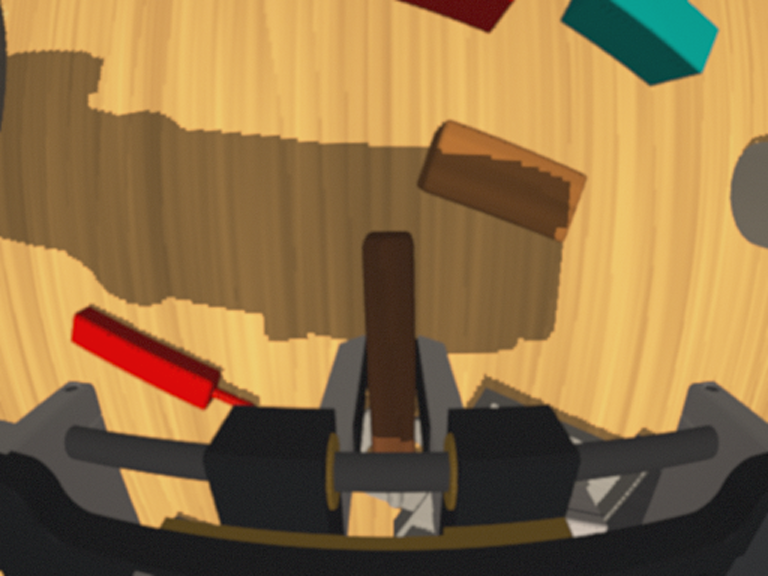

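```bash

python3 -m pendant '[[[-0.06,0,0,0,0,0],[-0.15,0,0,0,0,0],[-0.15,0,0,0,0,0],[-0.14,0,0,0,0,0],[0,0.1,0.06,0,0,0],[0,0.14,0.1,0,0,0],[0,0.13,0.1,0,0,0],[0,0,0,0,0,0]]]'
python3 -m pendant '[[[0,0,0,-0.109,0,0],[0,0,0,-0.109,0,0],[0,0,0,-0.109,0,0],[0,0,0,-0.109,0,0],[0,0,0,-0.109,0,0],[0,0,0,-0.109,0,0],[0,0,0,-0.107,0,0],[0,0,0,0,0,0]]]'
python3 - <<'E'
from h import *
dv([.4748,-.0967,.125],68.5)
E
```

```text
t: 16.3
tcp_pos: [0.4754, -0.0952, 0.1934]
orientation: [[0.001, -0.004, 1.0], [0.001, 1.0, 0.004], [-1.0, 0.001, 0.001]]
contact_force: [-0.6, -0.1, -0.7]
width: 0.02
t: 17.3
tcp_pos: [0.4738, -0.098, 0.1929]
orientation: [[-0.0, -0.93, 0.368], [-0.0, 0.368, 0.93], [-1.0, -0.0, -0.0]]
contact_force: [0.3, -0.7, -1.1]
width: 0.0194
jaw 68.40876548717146 tilt [-1.     -0.0001 -0.0003] pos [ 0.4738 -0.098   0.1929] w 0.01938516154771606
shift frac now [ 0.3394 -0.0021  0.0079]
turn x frac -0.0010137168092057892 shift after [ 0.3394 -0.0022  0.0078]
rotvec frac [-0.001  -0.0002  0.    ]
```

```bash

python3 -m pendant '[[[0.1,-0.002,0.007,0,0,0],[0.14,0,0,0,0,0],[0.1,0,0,0,0,0],[0,0,0,0,0,0]]]'
python3 - <<'E'
from h import *
save('w8',vision.capture('wrist'),1.5)
dv([.4748,-.0967,.085],68.5)
E
```

```text
t: 17.8
tcp_pos: [0.4742, -0.0962, 0.1237]
orientation: [[-0.002, -0.929, 0.37], [0.001, 0.37, 0.929], [-1.0, 0.002, -0.0]]
contact_force: [-0.8, -0.2, -1.1]
width: 0.0199
jaw 68.34003729537683 tilt [-1.      0.0009 -0.0001] pos [ 0.4749 -0.0962  0.1247] w 0.01946800614317654
shift frac now [ 0.1984 -0.0005 -0.0023]
turn x frac -0.0017773633847020342 shift after [ 0.1984 -0.0003 -0.0023]
rotvec frac [-0.0018 -0.0001 -0.0006]
```

View pics/w8.png

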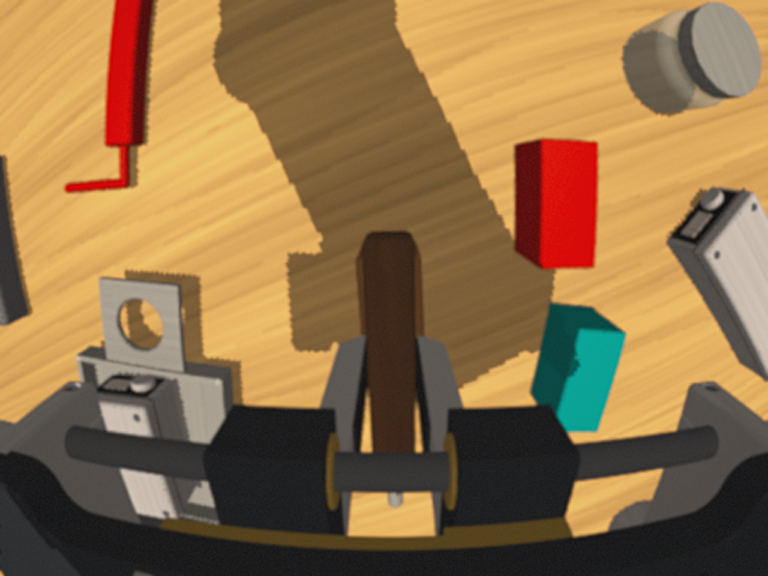

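```bash

python3 -m pendant '[[[0.08,0,-0.002,0,0,0],[0.06,0,0,0,0,0],[0.03,0,0,0,0,0],[0.02,0,0,0,0,0],[0.006,0,0,0,0,0],[0,0,0,0,0,0]]]'
python3 -m pendant '[[[0,0,0,0,0,0],[0,0,0,0,0,0],[0,0,0,0,0,0],[0,0,0,0,0,0],[0,0,0,0,0,0]]]' 90 35
python3 -m pendant '[[[-0.1,0,0,0,0,0],[-0.18,0,0,0,0,0],[-0.18,0,0,0,0,0],[-0.18,0,0,0,0,0],[-0.1,0,0,0,0,0],[0,0,0,0,0,0]]]'
python3 - <<'E'
from h import *
st=robot.sense();print(st['tcp_pos'])
save('w9',vision.capture('wrist'),1.5)
save('s9',vision.capture('scene'),2,(60,100,460,300))
for k,z in {'case_long_mid':.025,'case_short_mid':.0385,'power_unit_top':.055,'tray_hole':.03}.items():
    for c in ['wrist','scene']:
        for r in vision.pinpoint(c,k)[:2]: print(k,c,round(r['score'],2),np.round(r['point'],1),atz(c,r['point'],z))
E
```

```text
t: 18.6
tcp_pos: [0.4762, -0.0967, 0.0869]
orientation: [[0.002, -0.931, 0.366], [-0.001, 0.366, 0.931], [-1.0, -0.002, -0.001]]
contact_force: [-8.6, 0.2, 34.3]
width: 0.0194
t: 19.23
tcp_pos: [0.475, -0.0965, 0.0852]
orientation: [[-0.0, -0.93, 0.366], [0.0, 0.366, 0.93], [-1.0, 0.0, 0.0]]
contact_force: [-0.1, -0.5, -1.0]
width: 0.0606
t: 19.98
tcp_pos: [0.4757, -0.0966, 0.2345]
orientation: [[0.002, -0.93, 0.367], [-0.001, 0.367, 0.93], [-1.0, -0.002, -0.0]]
contact_force: [-0.5, 0.4, -0.6]
width: 0.0609
[ 0.4757 -0.0966  0.2345]
case_long_mid wrist 0.76 [448.7 170.6] [0.561  0.1581 0.025 ]
case_long_mid scene 0.82 [322.7 224.4] [0.559  0.1703 0.025 ]
case_short_mid wrist 0.94 [128.  252.3] [ 0.503  -0.307   0.0385]
case_short_mid scene 0.69 [149.3 200.1] [ 0.5    -0.3131  0.0385]
case_short_mid scene 0.46 [213.  219.2] [ 0.5717 -0.1211  0.0385]
power_unit_top wrist 0.71 [128.3 252.5] [ 0.4989 -0.2956  0.055 ]
power_unit_top scene 0.62 [387.1 194.3] [0.4537 0.3529 0.055 ]
tray_hole wrist 0.73 [135.3 186.3] [ 0.4248 -0.2535  0.03  ]
tray_hole scene 0.91 [174.6 188. ] [ 0.4263 -0.2586  0.03  ]
tray_hole scene 0.45 [150.4 208.4] [ 0.5263 -0.304   0.03  ]
```

View pics/w9.png

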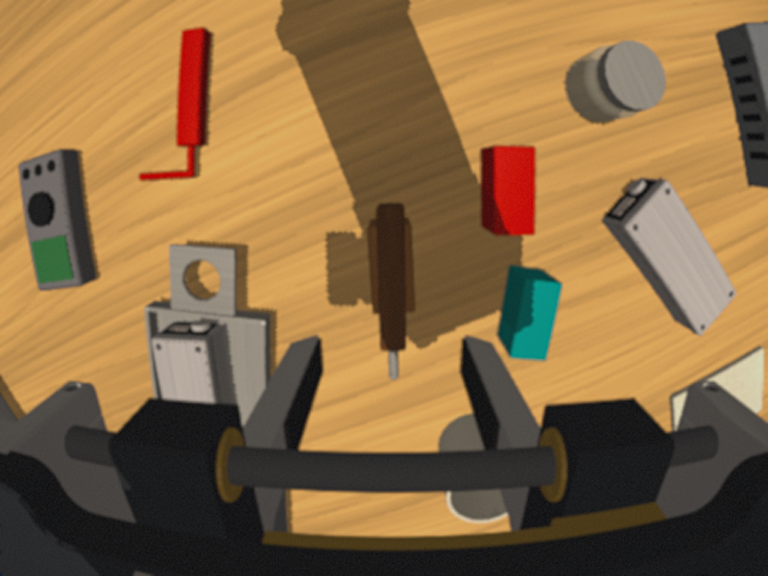

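View pics/s9.png

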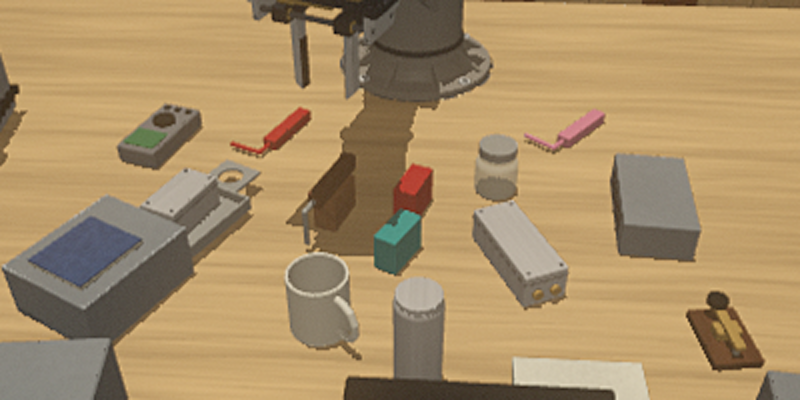

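```bash

python3 -c "
from h import *
dv([.562,.157,.22],115)"
```

```text
jaw 68.50751624092887 tilt [-1.      0.0006  0.0001] pos [ 0.475  -0.0964  0.233 ] w 0.06111939928427352
shift frac now [0.0651 0.0594 1.3384]
turn x frac -0.5165831528785684 shift after [ 0.0649 -0.9298  0.9645]
rotvec frac [-0.5166  0.0002 -0.0003]
```

```bash

python3 -m pendant '[[[0,0,0.13,0,0,0],[0,0.01,0.18,0,0,0],[0,0.01,0.18,0,0,0],[0,0.01,0.18,0,0,0],[0.02,0.01,0.18,0,0,0],[0.02,0.01,0.18,0,0,0],[0.02,0.01,0.18,0,0,0],[0,0,0.13,0,0,0]]]' 0
python3 -m pendant '[[[0,0,0,-0.1,0,0],[0,0,0,-0.1,0,0],[0,0,0,-0.1,0,0],[0,0,0,-0.1,0,0],[0,0,0,-0.1,0,0],[0,0,0,-0.017,0,0],[0,0,0,0,0,0]]]'
python3 - <<'E'
from h import *
dv([.562,.157,.22],115)
save('w10',vision.capture('wrist'),1.5)
for r in vision.pinpoint('wrist','case_long_mid')[:2]: print(r,atz('wrist',r['point'],.025))
E
```

```text
t: 21.48
tcp_pos: [0.5622, 0.1589, 0.2208]
orientation: [[-0.001, -0.931, 0.365], [0.0, 0.365, 0.931], [-1.0, 0.001, 0.0]]
contact_force: [-0.9, -0.4, 0.7]
width: 0.0939
t: 22.35
tcp_pos: [0.5621, 0.1572, 0.2212]
orientation: [[-0.0, -0.907, -0.42], [0.0, -0.42, 0.907], [-1.0, 0.0, 0.0]]
contact_force: [0.8, -0.0, -0.8]
width: 0.0941
jaw 114.86288097293304 tilt [-1.      0.0002  0.0002] pos [0.5621 0.1572 0.2212] w 0.09405217947048894
shift frac now [ 0.0059  0.0009 -0.0007]
turn x frac -0.0015235447451882717 shift after [ 0.0059  0.0009 -0.0007]
rotvec frac [-0.0015  0.0002 -0.0001]
{'point': [264.1, 182.6], 'score': 0.94} [0.5651 0.1624 0.025 ]
```

View pics/w10.png

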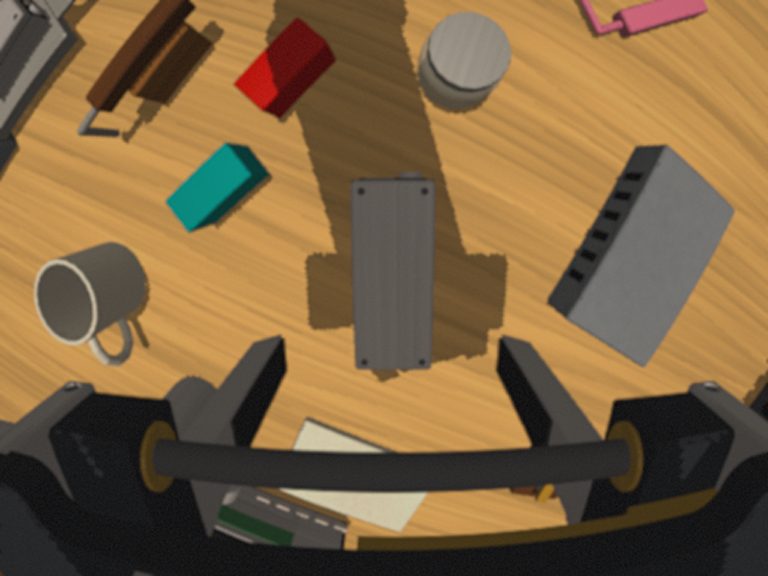

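```bash

python3 - <<'E'
from h import *
def rect(c,cam,px,z,sc=1.5):
    P=[atz(cam,np.array(p)/sc,z) for p in px]
    for i in range(4):
        d=P[(i+1)%4]-P[i];print('  ',P[i],'edge',round(np.linalg.norm(d)*1000,1),round(np.degrees(np.arctan2(d[1],d[0])),2))
    print(c,'centre',np.mean(P,0));return P
P=rect('long','wrist',[(351,180),(434,179),(431,369),(357,369)],.05)
rect('unit','wrist',[(666,146),(734,211),(643,365),(569,318)],.055)
d=(P[3]+P[2]-P[0]-P[1]);yaw=np.degrees(np.arctan2(d[1],d[0]));print(yaw)
m=np.mean(P,0);dv([m[0],m[1],.034],yaw+90)
E
sed -i '$a def rect(c,cam,px,z,sc=1.5,st=None):\n    P=[atz(cam,np.array(p)/sc,z,st) for p in px]\n    for i in range(4):\n        d=P[(i+1)%4]-P[i];print("  ",P[i],"edge",round(np.linalg.norm(d)*1000,1),round(np.degrees(np.arctan2(d[1],d[0])),2))\n    print(c,"centre",np.mean(P,0));return P' h.py
```

```text
[0.5103 0.1003 0.05  ] edge 60.0 115.71
   [0.4842 0.1544 0.05  ] edge 149.3 25.41
   [0.619  0.2185 0.05  ] edge 59.6 -65.06
   [0.6442 0.1644 0.05  ] edge 148.5 -154.42
long centre [0.5644 0.1594 0.05  ]
   [0.3684 0.3109 0.055 ] edge 96.9 85.93
   [0.3753 0.4076 0.055 ] edge 164.7 -4.93
   [0.5393 0.3934 0.055 ] edge 93.7 -94.29
   [0.5323 0.3    0.055 ] edge 164.3 176.19
unit centre [0.4538 0.353  0.055 ]
25.49740718060758
jaw 114.89481097252005 tilt [-1. -0. -0.] pos [0.5621 0.1573 0.2213] w 0.09388774838223553
shift frac now [ 0.9365 -0.0149  0.0049]
turn x frac -0.006695513423194813 shift after [ 0.9365 -0.015   0.0047]
rotvec frac [-0.0067 -0.      0.    ]
```

```bash

python3 -m pendant '[[[0,-0.015,0.005,-0.007,0,0],[0.18,0,0,0,0,0],[0.2,0,0,0,0,0],[0.2,0,0,0,0,0],[0.18,0,0,0,0,0],[0.11,0,0,0,0,0],[0.056,0,0,0,0,0],[0,0,0,0,0,0]]]'
python3 -m pendant '[[[0,0,0,0,0,0],[0,0,0,0,0,0],[0,0,0,0,0,0],[0,0,0,0,0,0],[0,0,0,0,0,0]]]' 255 40
python3 - <<'E'
from h import *
dv([.4538,.353,.036],85.7)
save('w11',vision.capture('wrist'),1.5)
E
```

```text
t: 23.45
tcp_pos: [0.5645, 0.1596, 0.0362]
orientation: [[-0.0, -0.901, -0.433], [0.0, -0.433, 0.901], [-1.0, 0.0, 0.0]]
contact_force: [0.5, 0.2, -0.8]
width: 0.0938
t: 24.08
tcp_pos: [0.5646, 0.1595, 0.0365]
orientation: [[0.0, -0.901, -0.433], [0.0, -0.433, 0.901], [-1.0, -0.0, -0.0]]
contact_force: [-1.0, -1.5, 5.5]
width: 0.0621
jaw 115.64913503862303 tilt [-1.     -0.0004 -0.0002] pos [0.5646 0.1595 0.0365] w 0.06213362066784081
shift frac now [0.0022 0.0807 1.1121]
turn x frac 0.33276816709581125 shift after [0.0025 0.6251 0.9233]
rotvec frac [ 0.3328 -0.      0.0003]
```

View pics/w11.png

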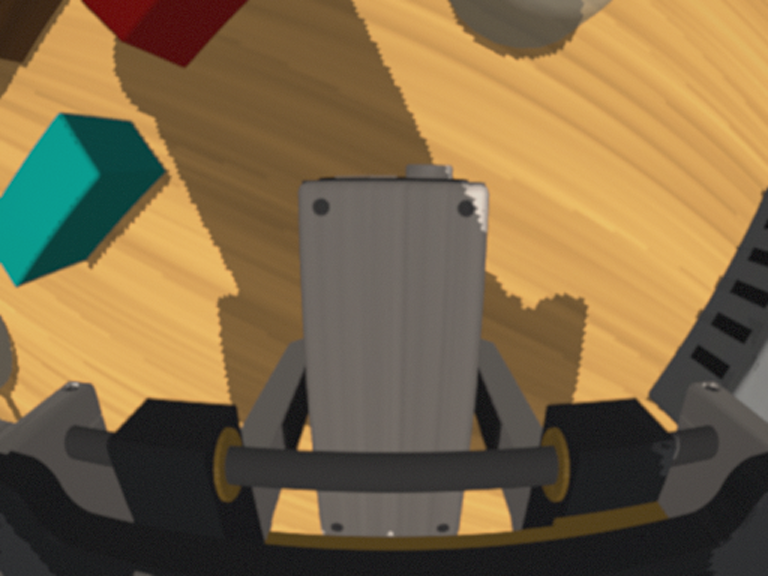

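```bash

python3 -c "
from h import *
R=np.array
a=atz('wrist',np.array([302,182])/1.5,.0505);b=atz('wrist',np.array([487,185])/1.5,.0505);m=(a+b)/2;s=robot.sense();y=s['orientation'][:,1];print(np.linalg.norm(a-b),'near end along -x_case from tcp',(m-s['tcp_pos'])@y,'lateral',(m-s['tcp_pos'])@s['orientation'][:,2],'yaw',np.degrees(np.arctan2(*(b-a)[1::-1])))"
python3 -m pendant '[[[-0.06,0,0,0,0,0],[-0.12,0,0,0,0,0],[-0.18,0,0,0,0,0],[-0.18,0,0,0,0,0],[-0.12,0,0,0,0,0],[0,0,0,0,0,0]]]'
python3 -m pendant '[[[0,0,0,0.083,0,0],[0,0,0,0.083,0,0],[0,0,0,0.083,0,0],[0,0,0,0.084,0,0],[0,0.1,0.14,0,0,0],[0,0.12,0.18,0,0,0]]]'
python3 - <<'E'
from h import *
dv([.4538,.353,.1665],85.7)
save('w12',vision.capture('wrist'),1.5)
E
```

```text
0.05823608031120236 near end along -x_case from tcp 0.07403927679826199 lateral 0.0002752231833526991 yaw 114.87398359532847
t: 24.88
tcp_pos: [0.5653, 0.1598, 0.1708]
orientation: [[0.004, -0.901, -0.433], [0.001, -0.433, 0.901], [-1.0, -0.004, -0.001]]
contact_force: [0.4, 0.2, -4.6]
width: 0.0618
t: 25.62
tcp_pos: [0.5247, 0.2263, 0.1673]
orientation: [[-0.001, -0.997, 0.077], [-0.001, 0.077, 0.997], [-1.0, 0.001, -0.001]]
contact_force: [0.3, 0.6, -4.1]
width: 0.0616
jaw 85.59045006707767 tilt [-1.      0.001  -0.0007] pos [0.5247 0.2263 0.1673] w 0.06159662441174376
shift frac now [0.004  0.402  0.6043]
turn x frac -0.0012172214769148265 shift after [0.004  0.4008 0.605 ]
rotvec frac [-0.0012 -0.0004 -0.0006]
```

View pics/w12.png

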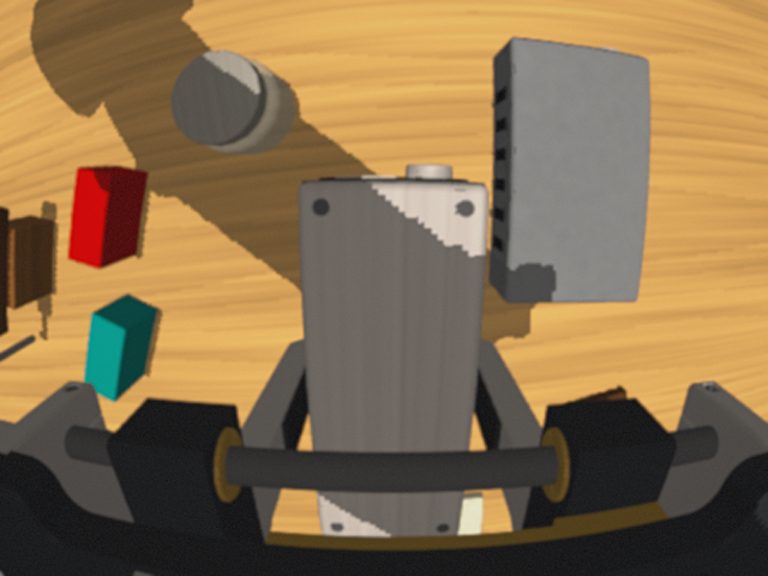

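```bash

python3 - <<'E'
from h import *
P=rect('unit','wrist',[(512,38),(649,59),(638,301),(508,301)],.055)
E
```

```text
[0.363  0.3175 0.055 ] edge 98.2 86.47
   [0.3691 0.4155 0.055 ] edge 167.5 -3.68
   [0.5363 0.4047 0.055 ] edge 97.7 -94.27
   [0.529  0.3073 0.055 ] edge 166.3 176.49
unit centre [0.4493 0.3612 0.055 ]
```

```bash

python3 -m pendant '[[[0,0.1,0.15,0,0,0],[0,0.12,0.18,0,0,0],[0,0.12,0.17,0,0,0],[0,0.06,0.12,0,0,0],[0,0,0,0,0,0]]]'
python3 - <<'E'
from h import *
dv([.4538,.353,.1665],85.7)
save('w13',vision.capture('wrist'),1.5)
save('s13',vision.capture('scene'),4,(340,130,500,270))
E
```

```text
t: 26.3
tcp_pos: [0.4532, 0.358, 0.1677]
orientation: [[-0.001, -0.997, 0.071], [0.0, 0.071, 0.997], [-1.0, 0.001, 0.0]]
contact_force: [0.3, -0.7, -3.9]
width: 0.0616
jaw 85.91371222688902 tilt [-1.      0.0011  0.0004] pos [0.4532 0.358  0.1677] w 0.06155300136692328
shift frac now [ 0.0058 -0.005  -0.0249]
turn x frac 0.002374580298766836 shift after [ 0.0058 -0.0051 -0.0249]
rotvec frac [ 0.0024  0.0003 -0.0007]
```

View pics/w13.png

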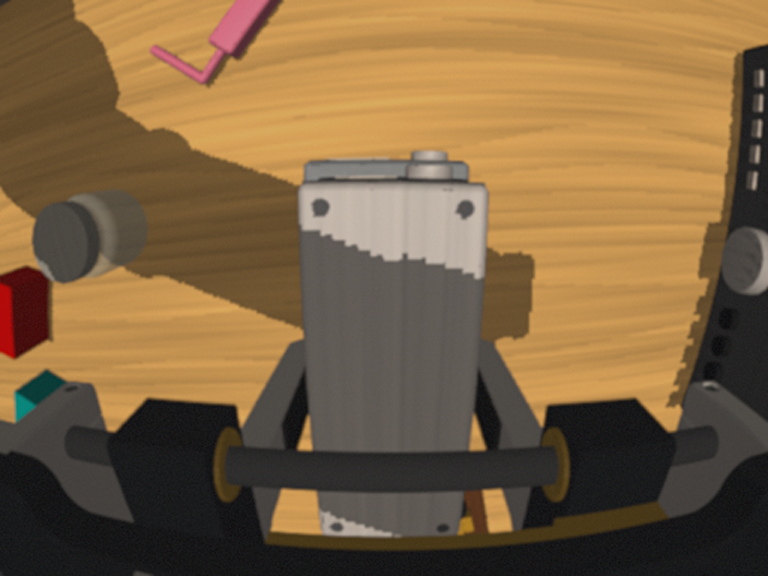

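View pics/s13.png

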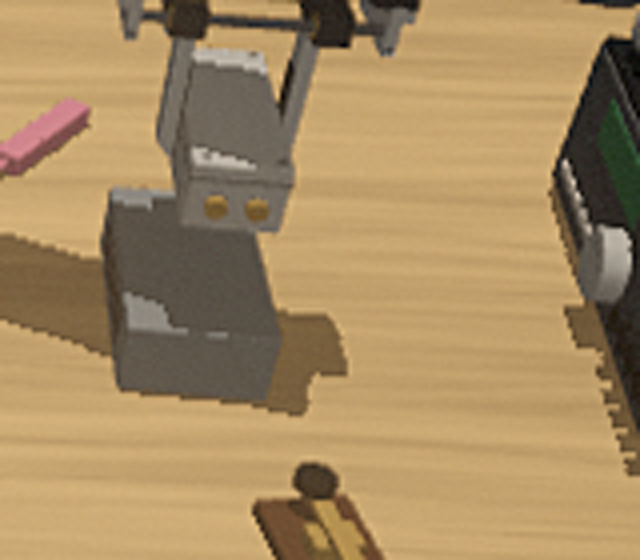

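```bash

python3 - <<'E'
from h import *
a,b=[atz('wrist',np.array(p)/1.5,.055) for p in [(305,163),(468,164)]]
d=b-a;print('near edge',a,b,np.linalg.norm(d),np.degrees(np.arctan2(d[1],d[0])))
x=np.array([d[1],-d[0],0])/np.linalg.norm(d);print('centre',(a+b)/2+.085*x)
S=vision.capture('scene'); save('s14',S,8,(360,170,420,240))
E
```

```text
near edge [0.3683 0.3104 0.055 ] [0.3762 0.4071 0.055 ] 0.09706951043217041 85.33619024084848
centre [0.4569 0.3518 0.055 ]
```

View pics/s14.png

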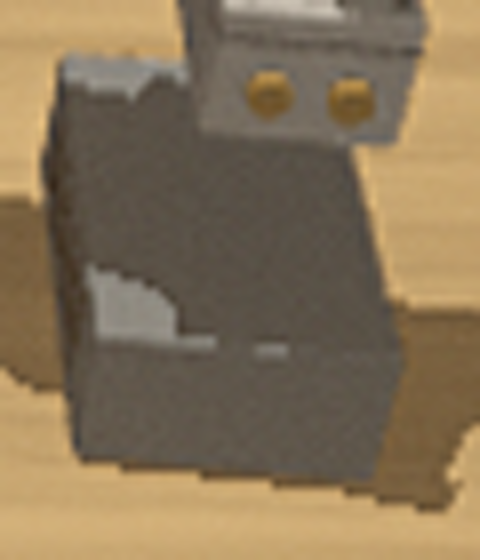

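```bash
python3 -c "
import cv2
a=cv2.imread('pics/scene0.png');cv2.imwrite('pics/s0u.png',cv2.resize(a[255:360,530:630],None,fx=6,fy=5.5,interpolation=cv2.INTER_CUBIC))
a=cv2.imread('pics/top0.png');cv2.imwrite('pics/t0u.png',cv2.resize(a[265:365,200:280],None,fx=6,fy=6,interpolation=cv2.INTER_CUBIC))"
```

```text
(no output)
```

View pics/s0u.png

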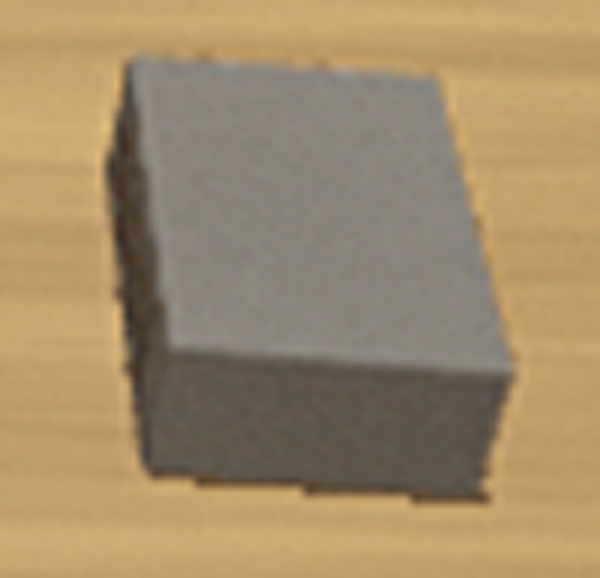

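View pics/t0u.png

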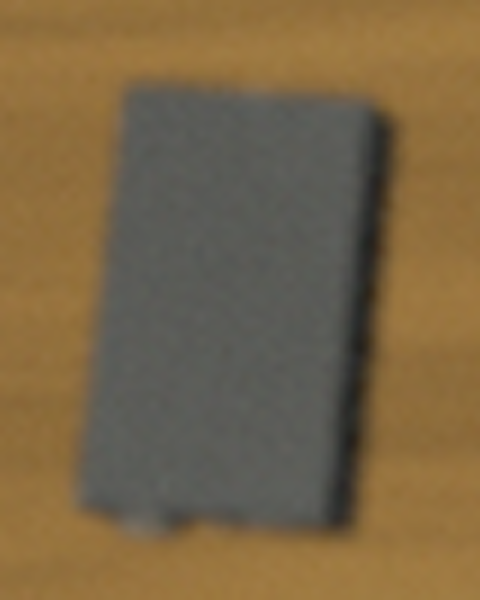

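```bash

python3 - <<'E'
from h import *
rect('scene','scene',[(530+u/6,255+v/5.5) for u,v in [(133,58),(438,75),(512,370),(170,348)]],.055)
rect('top','top',[(200+u/6,265+v/6) for u,v in [(128,90),(372,103),(332,525),(82,500)]],.055)
E
```

```text
[0.3702 0.3129 0.055 ] edge 97.8 87.18
   [0.375  0.4106 0.055 ] edge 167.0 -4.82
   [0.5415 0.3965 0.055 ] edge 97.6 -92.96
   [0.5364 0.299  0.055 ] edge 166.8 175.24
scene centre [0.4558 0.3547 0.055 ]
   [0.5331 0.3918 0.055 ] edge 97.5 -93.67
   [0.5268 0.2945 0.055 ] edge 166.6 176.29
   [0.3606 0.3053 0.055 ] edge 98.5 83.89
   [0.3711 0.4032 0.055 ] edge 162.4 -4.01
top centre [0.4479 0.3487 0.055 ]
```

```bash

python3 -c "
from h import *
dv([.4555,.3525,.095],85.5)"
```

```text
jaw 85.66438524317944 tilt [-1.      0.0005 -0.0009] pos [0.4551 0.3552 0.1676] w 0.06170282235724298
shift frac now [ 0.3629 -0.0033 -0.0132]
turn x frac 0.0018265027019936041 shift after [ 0.3629 -0.0031 -0.0135]
rotvec frac [ 0.0018 -0.0006 -0.0003]
```

```bash

python3 -m pendant '[[[0.08,0,-0.004,0.002,0,0],[0.12,0,0,0,0,0],[0.1,0,0,0,0,0],[0.05,0,0,0,0,0],[0,0,0,0,0,0],[0,0,0,0,0,0]]]'
python3 -m pendant '[[[0.01,0,0,0,0,0],[0.01,0,0,0,0,0],[0,0,0,0,0,0],[0,0,0,0,0,0]]]'
```

```text
t: 27.2
tcp_pos: [0.4551, 0.3558, 0.0987]
orientation: [[0.001, -0.997, 0.078], [0.001, 0.078, 0.997], [-1.0, -0.001, 0.001]]
contact_force: [0.4, 0.3, -4.3]
width: 0.062
t: 27.7
tcp_pos: [0.4548, 0.3555, 0.0942]
orientation: [[0.0, -0.997, 0.078], [0.0, 0.078, 0.997], [-1.0, -0.0, 0.0]]
contact_force: [0.2, 0.2, -3.8]
width: 0.0616
```

```bash

python3 -m pendant '[[[0.007,0,0,0,0,0],[0,0,0,0,0,0],[0,0,0,0,0,0]]]'
python3 - <<'E'
from h import *
save('w15',vision.capture('wrist'),3,(180,90,340,240))
save('s15',vision.capture('scene'),7,(355,140,435,225))
E
```

```text
t: 28.08
tcp_pos: [0.4548, 0.3555, 0.0927]
orientation: [[-0.0, -0.997, 0.078], [0.0, 0.078, 0.997], [-1.0, 0.0, 0.0]]
contact_force: [-0.6, -0.1, -4.7]
width: 0.0621
```

View pics/w15.png

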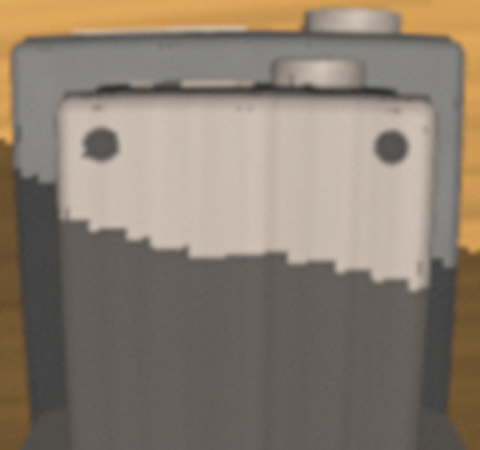

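View pics/s15.png

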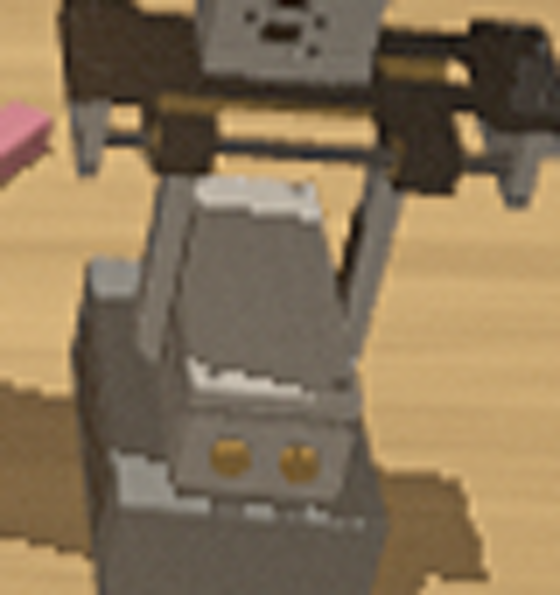

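```bash

python3 - <<'E'
from h import *
f=lambda u,v,z:atz('wrist',(180+u/3,90+v/3),z)
s=robot.sense();y=s['orientation'][:,1];zz=s['orientation'][:,2];t=s['tcp_pos'];print(t)
for n,a,b in (('unit',f(14,40,.055),f(461,42,.055)),('case',f(60,98,.106),f(432,98,.106))):
    m=(a+b)/2;d=b-a;print(n,np.linalg.norm(d),'end',(m-t)@y,'lat',(m-t)@zz,np.degrees(np.arctan2(d[1],d[0])))
E
```

```text
[0.4548 0.3554 0.0928]
unit 0.09650822669599757 end 0.08503809685127832 lat -0.001235129601838164 85.27713624394141
case 0.05889974052457341 end 0.07356488605747281 lat 0.0004659757155676913 85.64283341312843
```

```bash

python3 -m pendant '[[[0.005,0,0,0,0,0],[0,0,0,0,0,0],[0,0,0,0,0,0]]]'
```

```text
t: 28.55
tcp_pos: [0.4548, 0.3554, 0.0917]
orientation: [[0.0, -0.997, 0.078], [0.0, 0.078, 0.997], [-1.0, -0.0, 0.0]]
contact_force: [0.0, 0.0, -4.7]
width: 0.0619
```

```bash

python3 -m pendant '[[[0.005,0,0,0,0,0],[0,0,0,0,0,0],[0,0,0,0,0,0]]]'
```

```text
t: 28.92
tcp_pos: [0.4549, 0.3555, 0.0915]
orientation: [[0.001, -0.997, 0.078], [-0.0, 0.078, 0.997], [-1.0, -0.001, -0.0]]
contact_force: [-2.9, -3.6, 10.7]
width: 0.0613
```

Contact made. Releasing, then raising and checking.

```bash

python3 -m pendant '[[[0,0,0,0,0,0],[0,0,0,0,0,0],[0,0,0,0,0,0],[0,0,0,0,0,0],[0,0,0,0,0,0]]]' 0 40
python3 -m pendant '[[[-0.1,0,0,0,0,0],[-0.18,0,0,0,0,0],[-0.2,0,0,0,0,0],[-0.2,0,0,0,0,0],[-0.1,0,0,0,0,0],[0,0,0,0,0,0],[0,0,0,0,0,0]]]'
python3 - <<'E'
from h import *
print(robot.sense()['tcp_pos'])
save('w16',vision.capture('wrist'),1.5)
dv([.503,-.307,.23],60)
E
```

```text
t: 29.55
tcp_pos: [0.4548, 0.3555, 0.0907]
orientation: [[-0.0, -0.997, 0.078], [0.0, 0.078, 0.997], [-1.0, 0.0, 0.0]]
contact_force: [0.1, 0.2, 0.0]
width: 0.0937
t: 30.42
tcp_pos: [0.4545, 0.3549, 0.2458]
orientation: [[-0.001, -0.997, 0.078], [-0.001, 0.078, 0.997], [-1.0, 0.001, -0.001]]
contact_force: [-0.9, 0.5, 0.1]
width: 0.0937
[0.4545 0.3549 0.2458]
jaw 85.5158239362325 tilt [-1.      0.0013 -0.0011] pos [0.4545 0.3549 0.2456] w 0.094323173207863
shift frac now [ 0.0807 -0.5008 -3.2804]
turn x frac 0.2835091548470277 shift after [ 0.0778 -1.865  -2.7448]
rotvec frac [ 0.2835 -0.0009 -0.0007]
```

View pics/w16.png

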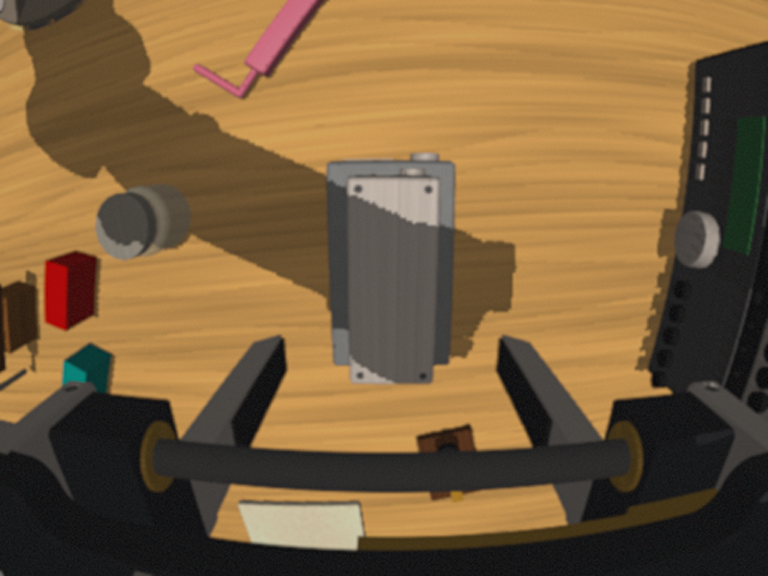

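```bash

python3 - <<'E'
from h import *
rect('case','wrist',[(348,178),(438,177),(433,383),(351,383)],.105)
rect('unit','wrist',[(328,162),(455,163),(449,364),(333,364)],.055)
E
```

```text
[0.3796 0.3321 0.105 ] edge 59.0 86.29
   [0.3834 0.391  0.105 ] edge 148.0 -4.29
   [0.531  0.3799 0.105 ] edge 60.6 -94.37
   [0.5264 0.3194 0.105 ] edge 147.4 175.05
case centre [0.4551 0.3556 0.105 ]
   [0.366  0.3129 0.055 ] edge 97.4 85.15
   [0.3743 0.4099 0.055 ] edge 166.3 -4.28
   [0.5401 0.3975 0.055 ] edge 98.8 -94.36
   [0.5326 0.299  0.055 ] edge 167.1 175.22
unit centre [0.4532 0.3548 0.055 ]
```

```bash

python3 -m pendant '[[[0,-0.02,-0.12,0,0,0],[0,-0.03,-0.2,0,0,0],[0,-0.03,-0.22,0,0,0],[0,-0.03,-0.22,0,0,0],[0,-0.03,-0.22,0,0,0],[0,-0.03,-0.22,0,0,0],[0,-0.03,-0.22,0,0,0],[0,-0.03,-0.22,0,0,0]]]'
python3 -m pendant '[[[0,-0.04,-0.22,0,0,0],[0,-0.04,-0.22,0,0,0],[0,-0.04,-0.22,0,0,0],[0,-0.04,-0.22,0,0,0],[0,-0.04,-0.22,0,0,0],[0,-0.04,-0.22,0,0,0],[0,-0.03,-0.2,0,0,0],[0,0,-0.12,0,0,0]]]'
python3 -m pendant '[[[0,0,0,0.083,0,0],[0,0,0,0.083,0,0],[0,0,0,0.083,0,0],[0,0,0,0,0,0],[0,0,0,0,0,0]]]'
python3 - <<'E'
from h import *
dv([.503,-.307,.2],63)
st=robot.sense()
save('w17',vision.capture('wrist'),1.5)
for r in vision.pinpoint('wrist','case_short_mid')[:2]: print(r,atz('wrist',r['point'],.0385,st))
E
```

```text
t: 31.48
tcp_pos: [0.4744, 0.0233, 0.2458]
orientation: [[-0.001, -0.997, 0.078], [0.0, 0.078, 0.997], [-1.0, 0.001, 0.0]]
contact_force: [0.5, 0.1, 0.0]
width: 0.0938
t: 32.48
tcp_pos: [0.5026, -0.3079, 0.2453]
orientation: [[-0.002, -0.997, 0.079], [0.001, 0.079, 0.997], [-1.0, 0.002, 0.001]]
contact_force: [0.2, -0.1, 0.2]
width: 0.0942
t: 33.1
tcp_pos: [0.5032, -0.3059, 0.2464]
orientation: [[-0.0, -0.893, 0.449], [0.0, 0.449, 0.893], [-1.0, 0.001, 0.0]]
contact_force: [1.0, -1.5, 1.0]
width: 0.0938
jaw 63.31461534999912 tilt [-1.      0.0005  0.0001] pos [ 0.5032 -0.3059  0.2464] w 0.09378749388520013
shift frac now [ 0.2322 -0.0018 -0.0052]
turn x frac 0.0034957261111012864 shift after [ 0.2322 -0.0018 -0.0051]
rotvec frac [ 0.0035  0.0001 -0.0003]
{'point': [260.4, 178.7], 'score': 0.84} [ 0.5058 -0.3072  0.0385]
```

View pics/w17.png

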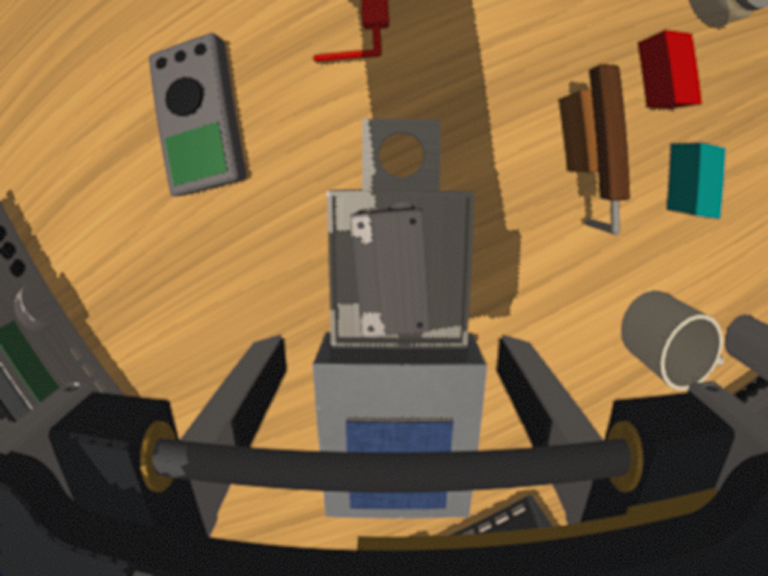

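```bash

python3 - <<'E'
from h import *
P=rect('short','wrist',[(352,212),(422,208),(428,333),(361,335)],.061)
d=(P[3]+P[2]-P[0]-P[1]);yaw=np.degrees(np.arctan2(d[1],d[0]));print(yaw)
m=np.mean(P,0);dv([m[0],m[1],.12],yaw+90)
E
```

```text
[ 0.4489 -0.3117  0.061 ] edge 53.4 66.56
   [ 0.4702 -0.2628  0.061 ] edge 101.2 -22.95
   [ 0.5634 -0.3022  0.061 ] edge 54.7 -114.87
   [ 0.5404 -0.3518  0.061 ] edge 99.8 156.33
short centre [ 0.5057 -0.3071  0.061 ]
-23.303689401044945
jaw 63.234608880039126 tilt [-1.      0.0003  0.0002] pos [ 0.5032 -0.3062  0.2466] w 0.0938316952374553
shift frac now [ 0.6328 -0.0137  0.0014]
turn x frac -0.038463352432399095 shift after [ 0.6328 -0.0136  0.0007]
rotvec frac [-0.0385  0.0001 -0.0002]
```

```bash

python3 -m pendant '[[[0,0,0,-0.039,0,0],[0.1,-0.014,0,0,0,0],[0.18,0,0,0,0,0],[0.18,0,0,0,0,0],[0.12,0,0,0,0,0],[0.05,0,0,0,0,0],[0,0,0,0,0,0],[0,0,0,0,0,0]]]' 30
python3 - <<'E'
from h import *
dv([.5057,-.3071,.060],66.7)
save('w18',vision.capture('wrist'),1.5)
E
```

```text
t: 34.2
tcp_pos: [0.5063, -0.3077, 0.1215]
orientation: [[0.001, -0.918, 0.397], [-0.001, 0.397, 0.918], [-1.0, -0.001, -0.0]]
contact_force: [-0.4, 1.0, -0.3]
width: 0.083
jaw 66.60817359494725 tilt [-1.     -0.0012 -0.    ] pos [ 0.5063 -0.3077  0.1215] w 0.08296593690690982
shift frac now [0.3074 0.0042 0.0016]
turn x frac -0.0010202933894750761 shift after [0.3074 0.0038 0.0016]
rotvec frac [-0.001  -0.      0.0007]
```

View pics/w18.png

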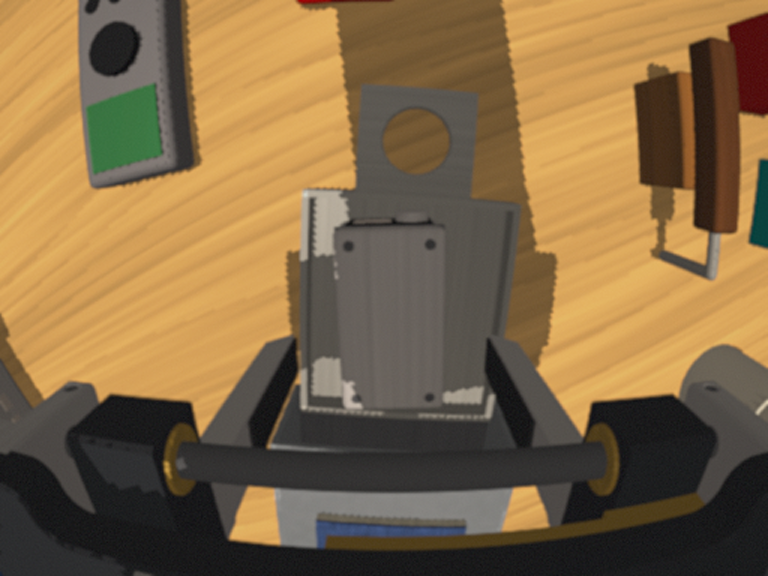

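```bash

python3 - <<'E'
from h import *
P=rect('short','wrist',[(336,228),(444,226),(441,408),(345,408)],.061)
d=(P[3]+P[2]-P[0]-P[1]);yaw=np.degrees(np.arctan2(d[1],d[0]));print(yaw)
m=np.mean(P,0);dv([m[0],m[1],.06],yaw+90)
E
```

```text
[ 0.4503 -0.3123  0.061 ] edge 52.4 67.76
   [ 0.4701 -0.2638  0.061 ] edge 100.0 -22.14
   [ 0.5628 -0.3015  0.061 ] edge 53.2 -113.33
   [ 0.5417 -0.3504  0.061 ] edge 99.0 157.39
short centre [ 0.5062 -0.307   0.061 ]
-22.37309279121721
jaw 66.60801925740563 tilt [-1.     -0.0014 -0.0002] pos [ 0.5063 -0.3078  0.1216] w 0.08280171587291693
shift frac now [0.3081 0.0023 0.0034]
turn x frac -0.011320977237524074 shift after [0.3081 0.0018 0.0033]
rotvec frac [-0.0113 -0.0001  0.0009]
```

```bash

python3 -m pendant '[[[0,0,0.003,-0.008,0,0],[0.12,0,0,0,0,0],[0.1,0,0,0,0,0],[0.06,0,0,0,0,0],[0.027,0,0,0,0,0],[0,0,0,0,0,0]]]'
python3 -m pendant '[[[0,0,0,0,0,0],[0,0,0,0,0,0],[0,0,0,0,0,0],[0,0,0,0,0,0],[0,0,0,0,0,0]]]' 255 35
python3 -m pendant '[[[-0.06,0,0,0,0,0],[-0.12,0,0,0,0,0],[-0.18,0,0,0,0,0],[-0.2,0,0,0,0,0],[-0.18,0,0,0,0,0],[-0.1,0,0,0,0,0],[0,0,0,0,0,0],[0,0,0,0,0,0]]]'
python3 - <<'E'
from h import *
dv([.4552,.3556,.21],85.6)
save('w19',vision.capture('wrist'),1.5)
E
```

```text
t: 35.0
tcp_pos: [0.5061, -0.3069, 0.0592]
orientation: [[-0.0, -0.923, 0.385], [0.0, 0.385, 0.923], [-1.0, 0.0, 0.0]]
contact_force: [0.2, 0.1, 0.2]
width: 0.083
t: 35.62
tcp_pos: [0.5061, -0.3071, 0.0596]
orientation: [[0.0, -0.923, 0.385], [-0.0, 0.385, 0.923], [-1.0, -0.0, -0.0]]
contact_force: [-1.0, -0.8, 6.1]
width: 0.0557
t: 36.62
tcp_pos: [0.5055, -0.3067, 0.2264]
orientation: [[-0.001, -0.923, 0.385], [0.001, 0.385, 0.923], [-1.0, 0.001, 0.0]]
contact_force: [0.0, 0.4, -3.5]
width: 0.0562
jaw 67.33617527311701 tilt [-1.      0.0012  0.0002] pos [ 0.5055 -0.3067  0.2264] w 0.05616779258782034
shift frac now [0.0844 1.5079 2.959 ]
turn x frac -0.20293138585425557 shift after [0.0821 0.5047 3.2826]
rotvec frac [-0.2029  0.0002 -0.0007]
```

View pics/w19.png

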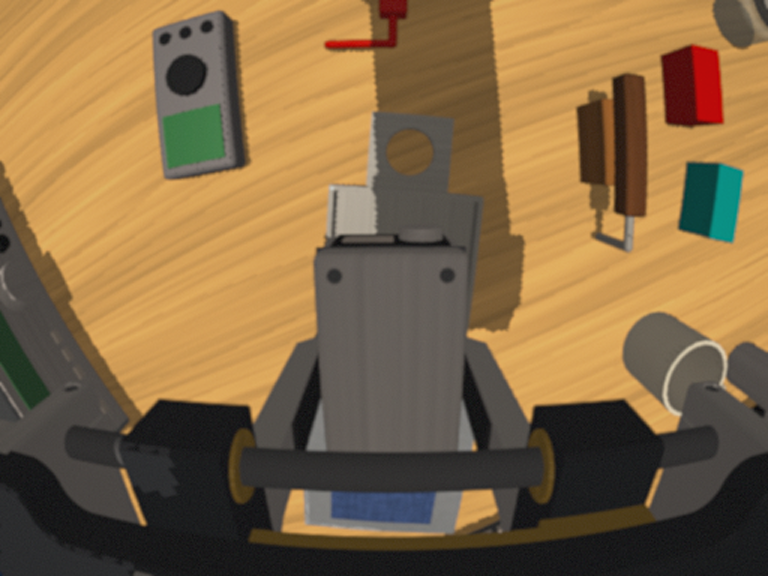

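```bash

python3 -c "
from h import *
s=robot.sense();t=s['tcp_pos'];R=s['orientation']
a=atz('wrist',np.array([316,249])/1.5,t[2]+.0014);b=atz('wrist',np.array([466,249])/1.5,t[2]+.0014);m=(a+b)/2-t;print(np.linalg.norm(a-b),m@R)"
python3 -m pendant '[[[0,0,0,-0.05,0,0],[0,0,0,-0.05,0,0],[0,0,0,-0.05,0,0],[0,0,0,-0.053,0,0],[0,0.02,0.1,0,0,0],[0,0.03,0.18,0,0,0],[0,0.03,0.2,0,0,0],[0,0.03,0.2,0,0,0]]]'
python3 -m pendant '[[[0,0.03,0.2,0,0,0],[0,0.03,0.2,0,0,0],[0,0.03,0.2,0,0,0],[0,0.03,0.2,0,0,0],[0,0.03,0.2,0,0,0],[0,0.03,0.2,0,0,0],[0,0.03,0.2,0,0,0],[0,0.03,0.2,0,0,0]]]'
python3 -m pendant '[[[0,0.03,0.2,0,0,0],[0,0.03,0.2,0,0,0],[0,0.03,0.2,0,0,0],[0,0.03,0.2,0,0,0],[0,0.02,0.14,0,0,0],[0,0,0,0,0,0],[0,0,0,0,0,0]]]'
python3 - <<'E'
from h import *
dv([.4552,.3556,.21],85.6)
E
```

```text
0.05249523818562138 [-0.0013  0.0504  0.0003]
t: 37.67
tcp_pos: [0.4937, -0.1673, 0.2266]
orientation: [[-0.001, -0.997, 0.077], [0.001, 0.077, 0.997], [-1.0, 0.001, 0.001]]
contact_force: [0.2, 0.8, -3.5]
width: 0.0557
t: 38.67
tcp_pos: [0.4699, 0.1549, 0.2268]
orientation: [[-0.001, -0.997, 0.077], [-0.0, 0.077, 0.997], [-1.0, 0.001, -0.0]]
contact_force: [0.1, -0.4, -2.7]
width: 0.0559
t: 39.55
tcp_pos: [0.457, 0.3423, 0.2268]
orientation: [[-0.001, -0.997, 0.077], [-0.001, 0.077, 0.997], [-1.0, 0.001, -0.001]]
contact_force: [0.4, -0.3, -2.5]
width: 0.0555
jaw 85.59775333774658 tilt [-1.      0.0007 -0.0009] pos [0.457  0.3423 0.2268] w 0.05554124258989249
shift frac now [0.0838 0.0138 0.0658]
turn x frac -2.496291392680582e-05 shift after [0.0838 0.0139 0.0657]
rotvec frac [-0.     -0.0006 -0.0005]
```

```bash

python3 -m pendant '[[[0,0.014,0.066,0,0,0],[0.1,0,0,0,0,0],[0.12,0,0,0,0,0],[0.09,0,0,0,0,0],[0.045,0,0,0,0,0],[0,0,0,0,0,0],[0,0,0,0,0,0]]]'
python3 - <<'E'
from h import *
dv([.4552,.3556,.149],85.6)
save('w20',vision.capture('wrist'),3,(180,90,340,280))
save('s20',vision.capture('scene'),7,(355,120,435,205))
E
```

```text
t: 40.42
tcp_pos: [0.4561, 0.3564, 0.1569]
orientation: [[0.001, -0.997, 0.077], [0.001, 0.077, 0.997], [-1.0, -0.001, 0.001]]
contact_force: [0.4, 0.2, -2.5]
width: 0.0559
jaw 85.60299613312309 tilt [-1.     -0.0006  0.0007] pos [0.4561 0.3564 0.1569] w 0.05590548638728124
shift frac now [ 0.0396  0.0044 -0.0043]
turn x frac 3.329036803418401e-05 shift after [ 0.0396  0.0044 -0.0043]
rotvec frac [0.     0.0004 0.0004]
```

View pics/w20.png

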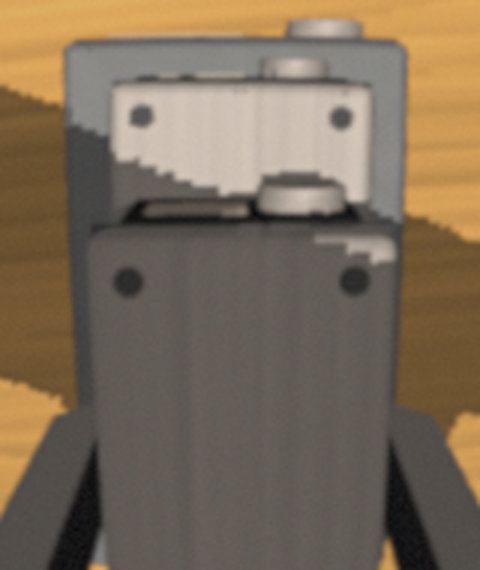

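View pics/s20.png

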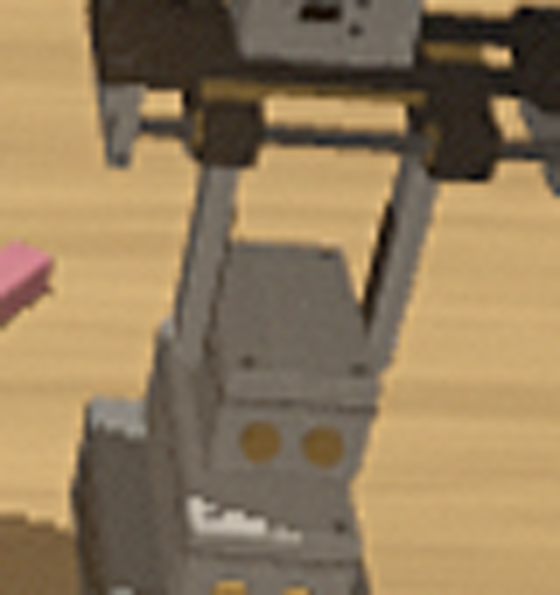

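```bash

python3 - <<'E'
from h import *
f=lambda u,v,z:atz('wrist',(180+u/3,90+v/3),z)
s=robot.sense();y=s['orientation'][:,1];zz=s['orientation'][:,2];t=s['tcp_pos'];print(t)
for n,a,b in (('long',f(112,86,.105),f(371,86,.105)),('short',f(89,232,t[2]+.0014),f(396,233,t[2]+.0014))):
    m=(a+b)/2;d=b-a;print(n,np.linalg.norm(d),'end',(m-t)@y,'lat',(m-t)@zz,np.degrees(np.arctan2(d[1],d[0])))
E
python3 -m pendant '[[[0.015,0.003,-0.004,0,0,0],[0.01,0,0,0,0,0],[0,0,0,0,0,0],[0,0,0,0,0,0]]]'
```

```text
[0.4562 0.3563 0.157 ]
long 0.05949810701892817 end 0.0742700858881407 lat -0.0003298985166876982 85.67589185479618
short 0.05375355838092013 end 0.0495836143181933 lat -6.057577308437804e-05 85.49154514275686
t: 41.02
tcp_pos: [0.4552, 0.3554, 0.1514]
orientation: [[-0.0, -0.997, 0.077], [0.0, 0.077, 0.997], [-1.0, 0.0, 0.0]]
contact_force: [-1.2, 0.5, -2.9]
width: 0.0557
```

Alignment is within about 1 mm and 0.2°. Lowering in small steps to contact.

```bash

python3 -m pendant '[[[0.008,0,0,0,0,0],[0,0,0,0,0,0],[0,0,0,0,0,0]]]'
python3 -m pendant '[[[0.005,0,0,0,0,0],[0,0,0,0,0,0],[0,0,0,0,0,0]]]'
```

```text
t: 41.4
tcp_pos: [0.4552, 0.3553, 0.1497]
orientation: [[0.0, -0.997, 0.077], [0.0, 0.077, 0.997], [-1.0, -0.0, 0.0]]
contact_force: [-1.6, -0.0, -3.1]
width: 0.0559
t: 41.78
tcp_pos: [0.4552, 0.3553, 0.1487]
orientation: [[-0.0, -0.997, 0.077], [0.0, 0.077, 0.997], [-1.0, 0.0, -0.0]]
contact_force: [-0.4, -0.7, -2.5]
width: 0.0557
```

```bash

python3 -m pendant '[[[0.004,0,0,0,0,0],[0,0,0,0,0,0],[0,0,0,0,0,0]]]'
```

```text
t: 42.15
tcp_pos: [0.4552, 0.3554, 0.1486]
orientation: [[0.0, -0.997, 0.077], [-0.0, 0.077, 0.997], [-1.0, -0.001, -0.0]]
contact_force: [-3.0, -3.7, 10.0]
width: 0.0559
```

```bash

python3 -m pendant '[[[0,0,0,0,0,0],[0,0,0,0,0,0],[0,0,0,0,0,0],[0,0,0,0,0,0],[0,0,0,0,0,0]]]' 0 35
python3 -m pendant '[[[-0.1,0,0,0,0,0],[-0.15,0,0,0,0,0],[-0.15,0,0,0,0,0],[-0.1,0,0,0,0,0],[0,0,0,0,0,0],[0,0,0,0,0,0],[0,0,0,0,0,0]]]'
python3 - <<'E'
from h import *
print(robot.sense()['tcp_pos'])
save('w21',vision.capture('wrist'),1.5);save('s21',vision.capture('scene'),1.5)
E
```

```text
t: 42.78
tcp_pos: [0.4552, 0.3553, 0.1479]
orientation: [[-0.0, -0.997, 0.077], [0.0, 0.077, 0.997], [-1.0, 0.0, 0.0]]
contact_force: [-0.3, -0.4, 0.5]
width: 0.0939
t: 43.65
tcp_pos: [0.4549, 0.3549, 0.247]
orientation: [[-0.001, -0.997, 0.077], [-0.001, 0.077, 0.997], [-1.0, 0.001, -0.001]]
contact_force: [0.2, -0.4, 0.2]
width: 0.0938
[0.4549 0.3549 0.247 ]
```

View pics/w21.png

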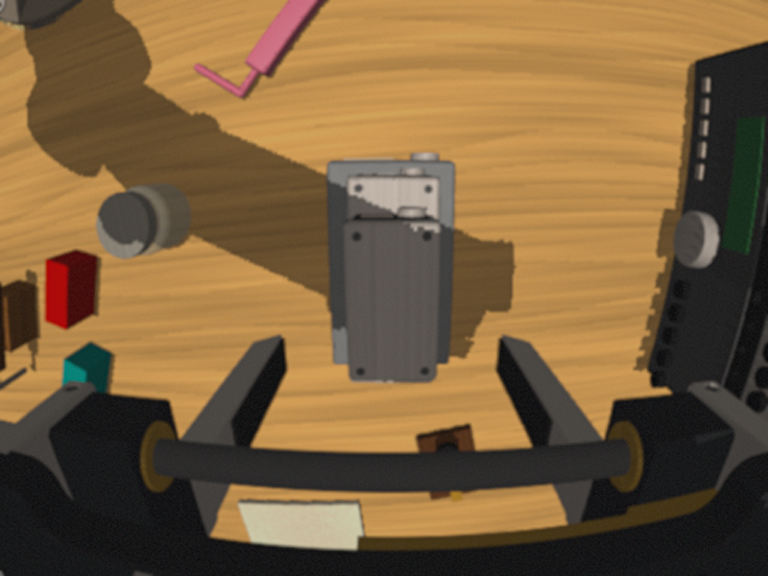

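View pics/s21.png

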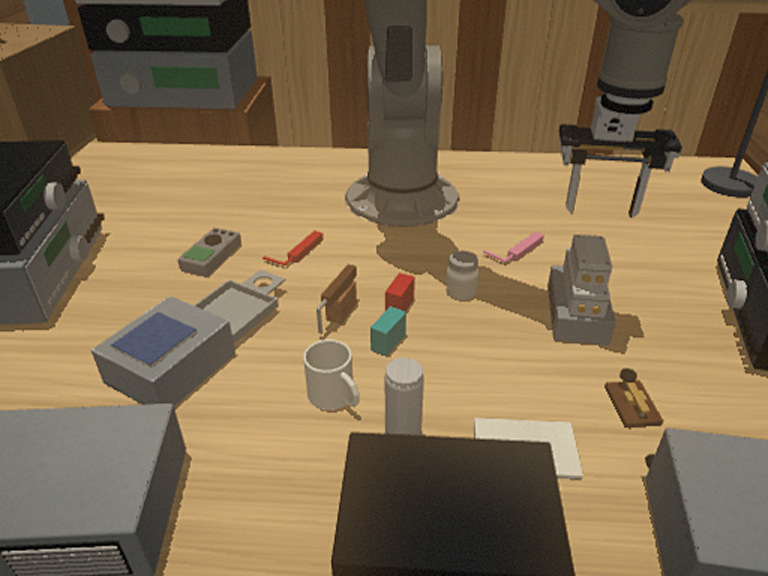

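```bash

python3 - <<'E'
from h import *
rect('short','wrist',[(345,222),(439,222),(435,381),(350,381)],.15)
a,b=[atz('wrist',np.array(p)/1.5,.105) for p in [(348,178),(438,177)]];d=b-a;x=np.array([d[1],-d[0],0])/np.linalg.norm(d)
print('long centre',(a+b)/2+.075*x,np.degrees(np.arctan2(d[1],d[0]))-90)
for r in vision.pinpoint('scene','tray_hole')[:1]: print('hole',r['point'],atz('scene',r['point'],.03))
print(order.job_done())
E
```

```text
[0.4047 0.3326 0.15  ] edge 53.2 85.72
   [0.4086 0.3857 0.15  ] edge 99.3 -4.0
   [0.5077 0.3788 0.15  ] edge 53.5 -94.3
   [0.5037 0.3254 0.15  ] edge 99.3 175.84
short centre [0.4562 0.3556 0.15  ]
long centre [0.457 0.357 0.105] -3.61116875262411
hole [177.1, 185.3] [ 0.4121 -0.2542  0.03  ]
the job is handed in; nothing more can be done
None
```

The job is handed in at about 44 s of the 72 s allowed. I pulled the tray out to its stop with the hook in the finger hole and put the hook back on its rest. I then stacked the long case on the power unit and the short case on the long one.

**Cases:** In the last wrist pictures the long case sits about 2 mm off the power unit's centre, and the short case about 2 mm off the long case's. Both are parallel to within about 1°. Both were let go only after contact, at about 10 N.

**Tray and hook:** The pull met the stop with the force at the wrist rising to about 16 N. The finger hole moved about 135 mm. The hook lies more than 15 cm from the hole and away from both cases.

**Bystanders:** The mug, key, meter, can and jar look unmoved in the final scene picture, but I did not re-measure them.

**What disagreed:**
- Setting the hook down on its rest pressed at about 34 N, harder than intended. I did not see the rest move.
- Two early readings of the power unit's position were off by up to 9 mm. They came from pictures taken while the arm was still settling. I went by readings taken above the unit instead.
- My last reading of the hole from the scene camera was about 10 mm from where I expected it. That is still consistent with the tray being fully out.

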